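Clean the fixture plate and rock the locating block out of its nest

ROBOT

A 6-joint arm with a two-finger parallel gripper is mounted at the origin on the work surface. World frame = base frame: x ahead of the robot, y to its left, z up, the work surface at z = 0. Lengths are in m, angles in rad, forces in N, time in s.
With the tool pointing down it reaches from about 0.425 to 0.925 m from the base axis. Payload 12.5 kg.
Tool frame: the origin (TCP) lies on the mounting face of the last link; the fingertips stand 173 mm ahead of it and the grasp point (between the pads) lies ctrl.grasp_offset ahead of it (ctrl.grasp_offset is the distance from the TCP to the grasp point, in m); z points along the fingers, y is the direction in which the jaws open and shut (so a half turn about z gives the same grasp; the last joint's range is limited). The gripper opens to 85 mm and grips with 20 to 120 N. Pads are 22 mm wide; open, the fingers measure 114 mm over their backs; the gripper's body (76 mm by 85 mm) begins 54 mm behind the grasp point. The pads swing forward as they close: fully open they stand 13 mm farther back than shut.
Start: joints at [-1.384, 0.491, 1.559, -0, 1.092, -0.106], TCP at [0.18, -0.598, 0.405] pointing down, gripper open.
Joint ranges: [-3.1, 3.1], [-0.84, 2.19], [0.05, 2.79], [-1.13, 4.28], [0.06, 2.93], [-2.69, 2.69]. Speed limits (rad/s): [2.22, 2.22, 2.79, 3.14, 3.14, 3.14].

INTERFACE

Orientations are given as a rotation vector (axis times angle).
In Python, from station import sensors, cams, job, ctrl gives the robot as it stands.
- The arm moves only by the tool servo_tool, never from a script. Its argument "steps" is a list of rows, each an object of numbers: "claw": the closure, from 0 (fully open) to 1 (shut); "dx", "dy", "dz": the shift along the tool's x, y, z in mm; "turn": the turn about the tool's z in rad. In form: [{"claw": .., "dx": .., "dy": .., "dz": .., "turn": ..}, ...]. A call has 1 to 8 rows; each row shifts and turns the commanded pose from where the row before left it, along the tool's axes as they then stand; what a row does not reach is not made up. A row lasts 1/12 s, in which the tool goes at most 41.7 mm and 7.16 degrees, less where a joint would pass 70% of its speed; a pose out of reach is approached as far as the arm can. A call with a gripper value outside its range is refused whole. The fingers move at their own pace and stop on an object; "squeeze" is the grip in N (left out, the last holds). Time passes only in rows, so rows that do not move let the fingers close. It gives the time, the measured TCP pose, the force and the opening at its end, in the units of the state.
- sensors.sense(): the state, without advancing time (a new reading comes with each control period).
- cams.capture(name): name is "scene" or "top" or "wrist"; returns (picture, depth): 400x640x3 uint8, red, green, blue; 400x640 float32, m along the optical axis (not along the pixel's ray), 0 where there is no reading.
- cams.camera_params(name): a dict with "vertical_fov" (degrees; the focal length in pixels is half the picture's height over the tangent of half this angle, whatever the lens; pixels are square), "cx", "cy" (the principal point, pixels), "eye" and "rotation" of the camera in the world. Camera axes: x right, y down, z forward; pixel columns grow to the right and rows downward; lengths in m; the calibration is good to about 2 mm. A picture is of the moment at which its call begins: read the wrist's pose just before it. camera_params takes no time and is no camera call; for the wrist camera it gives the pose at the moment of the call.
- job.finish_job(): hands the job in, once; it reports no verdict.
The state is a dict: "clock": time; "joint_pos": joint angles; "qd": joint speeds; "effort": joint torques, N m; "ee_pos": TCP position; "tool_rot": TCP orientation; "wrist_force": force on the tool from outside, world axes, zero at the start; "moment": the same for the moment, N m; "gripper_width": finger opening in m.
Only numpy, scipy, OpenCV 4.12 (cv2) and the standard library are available. Lean on these libraries where they do the work, as an engineer would, in place of code of your own. Each camera call takes 0.05 s, during which the arm holds its last target.

TASK

Pick up the white plastic scraper block and use it to wipe the three loose steel chips off the fixture plate into the catch tray along its edge, then stand or lay the scraper back on the bench, clear of the fixture. Then grip the locating block that is stuck in its spring-jaw nest and work it loose by rocking it, first leaning its top clearly towards the catch tray and then clearly away from it while its foot is still in the nest, and so on until it comes free. Finish while still holding it: upright and still above its nest, about 2 cm clear of it; do not touch the chips with the gripper and leave everything else where it is.

Things in the scene. Friction and masses are not known exactly. Their poses are not given: they have to be found in the camera images.
- fixture: Fixed aluminium plate, 150 mm (x) by 240 mm (y, from -125 to +115 mm), flat top 20 mm above the bench; origin on the bench, z up, +y towards the open steel catch tray that joins its +y edge (inside y 115 to 174 mm, x -72 to 72 mm; floor 3 mm, outer rim 16 mm above the bench). On the plate stands the nest, 49 mm (x) by 92 mm (y), centred at x = 0, y = -75 mm, 48 mm above the bench.
- nest (a point): Centre of the nest's mouth, 48 mm above the bench, axes as the fixture. The nest's floor is 25 mm below it. Along x the pocket fits the block with 3 mm to spare in all; along y the block is clamped between two spring jaws.
- jaws (a point): Midway between the two black rubber-faced jaw bars, 10 mm below the mouth. Bars lie along x and touch the block 20 mm either side in y; springs press each with about 30 N and yield 8 mm, so the block can lean 0.2 rad towards +y or -y. A straight pull takes 30 to 45 N; leaning it about one jaw, then the other, takes half and walks it up some 5 mm a swing. It is free once raised about 20 mm.
- block_mid (a point): Centre of the locating block in the nest: plain aluminium, 30 mm (x) by 40 mm (y) by 70 mm high, about 0.2 kg, with two dowels 7 mm high on top. Axes start parallel to the fixture's. Seated, its foot is 23 mm and its top 93 mm above the bench; 45 mm stand out of the nest, to be gripped across the 40 mm (its y faces).
- block_top (a point): Centre of the locating block's top face, 70 mm above its foot.
- block_foot (a point): Centre of the locating block's underside.
- scraper_mid (a point): Centre of the white plastic scraper block that stands on the bench left or right of the fixture, 31 mm above its flat underside. Its axes: x along its length, z up. Lower part (scraping edge) 110 mm (x) by 20 mm (y) by 30 mm high; upper part, the grip, 60 mm (x) by 26 mm (y), from 30 to 62 mm above the underside. About 0.13 kg.
- chip0_mid (a point): Middle of a loose steel offcut chip, 14 to 18 mm across and 8 to 10 mm high, 4 mm above its underside; it lies on the plate between the nest and the catch tray, within 35 mm of the fixture's x = 0 and 30 to 80 mm along the fixture's +y.
- chip1_mid (a point): Middle of a loose steel offcut chip, 14 to 18 mm across and 8 to 10 mm high, 4 mm above its underside; it lies on the plate between the nest and the catch tray, within 35 mm of the fixture's x = 0 and 30 to 80 mm along the fixture's +y.
- chip2_mid (a point): Middle of a loose steel offcut chip, 14 to 18 mm across and 8 to 10 mm high, 4 mm above its underside; it lies on the plate between the nest and the catch tray, within 35 mm of the fixture's x = 0 and 30 to 80 mm along the fixture's +y.
- spare: Bystander: aluminium angle block, 50 by 50 mm, 52 mm high; origin under its centre. It stands on the bench on the other side of the fixture from the scraper. Leave alone.
- gauge: Bystander: steel gauge pin, 16 mm thick, 30 mm high, standing on the plate's corner at fixture x about +58, y about -108 mm; origin under its centre. Leave alone.
- jar: Bystander: brown glass jar, 52 mm wide, 65 mm high, beyond the fixture; origin under its centre.
- syringe: Bystander: dispensing syringe, 160 mm long, 34 mm wide, lying beyond the fixture; origin under its barrel.
- reel: Bystander: component reel, 90 mm wide, 13 mm high, lying beyond the fixture; origin under its centre.
- driver: Bystander: screwdriver lying on the bench on the right; origin under its middle.
- partbox: Bystander: open black parts box 100 by 120 mm, 35 mm high, on the left; origin under its centre.
Things that resemble listed ones, but are neither listed nor needed, are in the scene too. Leave any black, green or purple look-alike of the part that bears block_mid alone.

How it is judged:
On the way, in this order (a step that is already met when the one before it is completed fails the run):
1. all three chips are in the catch tray (y of chip0_mid in the frame of fixture between 0.116 and 0.174 m and x of chip0_mid in the frame of fixture between -0.075 and 0.075 m and height (world z) of each of chip0_mid, chip1_mid, chip2_mid below 0.016 m and y of chip1_mid in the frame of fixture between 0.116 and 0.174 m and x of chip1_mid in the frame of fixture between -0.075 and 0.075 m and y of chip2_mid in the frame of fixture between 0.116 and 0.174 m and x of chip2_mid in the frame of fixture between -0.075 and 0.075 m), for 0.2 s.
2. the scraper is set down on the bench (height (world z) of scraper_mid below 0.036 m and contact force between scraper and the fingers below 0.1 N and contact force between scraper and fixture below 0.1 N and linear speed of scraper below 0.02 m/s), for 0.2 s.
3. the block, foot still in the nest, leans towards the catch tray (height (world z) of block_foot below 0.045 m and angle between block_mid's own z axis and vertical above 0.07 rad and y of block_top in the frame of nest above 0.002 m), for 0.05 s.
4. the block, foot still in the nest, leans away from the catch tray (height (world z) of block_foot below 0.045 m and angle between block_mid's own z axis and vertical above 0.07 rad and y of block_top in the frame of nest below -0.002 m), for 0.05 s.
At the end, for the whole second after the job is handed in: Block held still by the fingers, within 0.2 rad of upright, foot 4 to 45 mm above the nest mouth, centre within 30 mm sideways of the nest centre, touching nothing of the fixture; all three chips in the catch tray; scraper resting on the bench, released, not touching the fixture (all of step 1 and all of step 2 and height (world z) of block_foot between 0.052 and 0.093 m and horizontal distance between block_mid and nest below 0.03 m and angle between block_mid's own z axis and vertical below 0.2 rad and contact force between block and fixture below 0.05 N and contact force between block and the fingers above 1 N and linear speed of block below 0.03 m/s); the arm keeps its last pose, push and grip.
It fails at once if a chip is touched by the fingers or the arm (contact force between any of chip0, chip1, chip2 and the fingers above 0.5 N or contact force between any of chip0, chip1, chip2 and the arm above 0.5 N).
It fails at once if a bystander is moved by more than 25 mm (distance of any of spare, gauge, jar, syringe, reel, driver, partbox from where it was at the start of the episode above 0.025 m).
It also fails if it takes over 67 s, if anything falls off the work surface, if the arm or the gripper's body presses on something with over 40 N, if the wrist force passes 120 N, or if a joint passes its speed limit or range.

## Working session

There is one attempt and no reset: what is moved stays moved. The work goes in short steps, Python scripts to look and compute and a tool call to move; the robot and the scene stay as the last step left them, time stands still between calls to the robot, and variables do not carry over. Pictures are saved under pics/ and viewed, and the job is handed in when it is done.

Besides the shell and the picture viewer there is one more tool, called after "Call:" in YAML: its name, and indented under it one key for each argument. servo_tool: Moves the arm, as the interface text tells. Its arguments: {"type":"object","properties":{"steps":{"type":"array"},"squeeze":{"type":"number"}},"required":["steps"]}

```bash
ls; mkdir -p pics
cat > h.py <<'E'
import numpy as np, cv2
from station import sensors, cams, job, ctrl
def cap(n,f=None):
    p=cams.camera_params(n); im,d=cams.capture(n)
    if f: cv2.imwrite('pics/'+f,cv2.cvtColor(im,cv2.COLOR_RGB2BGR))
    return im,d,p
def ray(p,u,v,z):
    f=200/np.tan(np.radians(p['vertical_fov'])/2)
    r=np.array(p['rotation']).reshape(3,3); e=np.array(p['eye'])
    w=r@np.array([(u-p['cx'])/f,(v-p['cy'])/f,1.0])
    return e+w*(z-e[2])/w[2]
def cloud(p,d):
    f=200/np.tan(np.radians(p['vertical_fov'])/2)
    v,u=np.mgrid[0:400,0:640]
    c=np.stack([(u-p['cx'])/f*d,(v-p['cy'])/f*d,d],-1)
    return c@np.array(p['rotation']).reshape(3,3).T+np.array(p['eye'])
E
python3 - <<'E'
from h import *
np.set_printoptions(precision=4,suppress=True)
for n in('top','scene','wrist'):
    im,d,p=cap(n,n+'0.png'); print(n,p); np.savez('pics/'+n+'0.npz',im=im,d=d)
print(sensors.sense(),ctrl.grasp_offset)
E
```

```text
pics
top {'vertical_fov': 44.254999882749885, 'cx': 318.96143896066104, 'cy': 205.1688033842107, 'eye': array([0.3481, 0.0144, 1.228 ]), 'rotation': array([-2.1407,  2.0957, -0.2037])}
scene {'vertical_fov': 44.57002566265766, 'cx': 305.60530373339367, 'cy': 199.26141378051454, 'eye': array([ 1.1339, -0.6203,  0.8131]), 'rotation': array([-2.1636, -0.8598,  0.3641])}
wrist {'vertical_fov': 65.78747317795114, 'cx': 316.82187264506024, 'cy': 197.74296451858345, 'eye': array([ 0.2561, -0.5753,  0.3727]), 'rotation': array([ 2.3103, -1.7152, -0.2723])}
{'clock': 0.15, 'joint_pos': array([-1.3836,  0.4914,  1.5593, -0.    ,  1.0917, -0.1056]), 'qd': array([-0.0003, -0.0005, -0.0014,  0.0007,  0.0011,  0.    ]), 'effort': array([  0.0015, -61.8709, -26.1691,  -0.0001,   0.0032,   0.    ]), 'ee_pos': array([ 0.1804, -0.5984,  0.4043]), 'tool_rot': array([-3.1072, -0.4581,  0.0001]), 'wrist_force': array([-0.217 ,  0.0496, -0.559 ]), 'moment': array([ 0.0079,  0.0434, -0.0347]), 'gripper_width': 0.08488888788437614} 0.1547
```

Rotation is a rotation vector; I'll fix the helper.

```bash
sed -i "s/np.array(p\['rotation'\]).reshape(3,3)/cv2.Rodrigues(np.array(p['rotation'],float))[0]/" h.py; cat h.py | grep Rodr
```

```text
r=cv2.Rodrigues(np.array(p['rotation'],float))[0]; e=np.array(p['eye'])
    return c@cv2.Rodrigues(np.array(p['rotation'],float))[0].T+np.array(p['eye'])
```

View pics/top0.png

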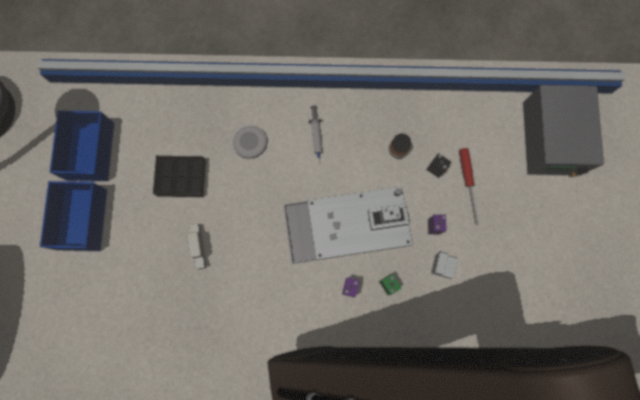

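View pics/scene0.png

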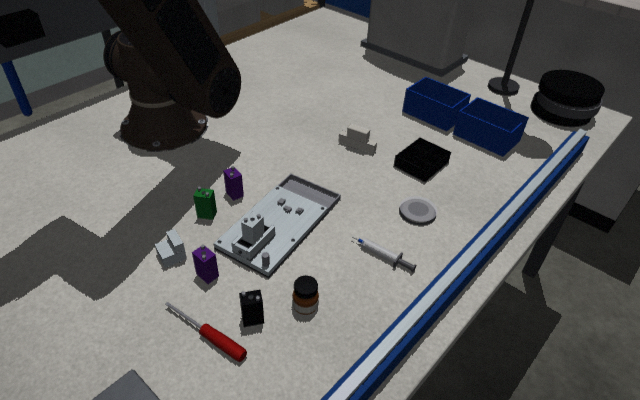

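View pics/wrist0.png

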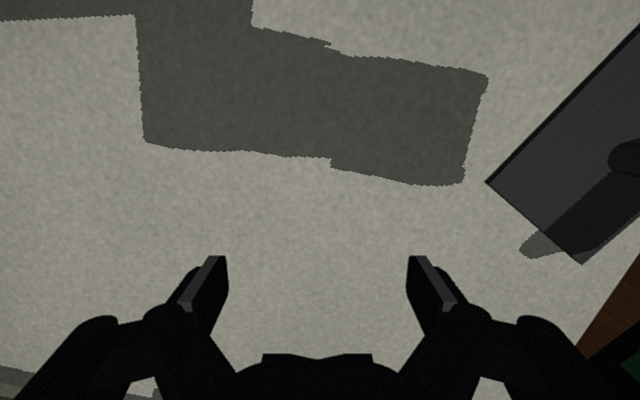

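Top view: the fixture is around (350,223), with its tray on the left and chips at about (331,215), (337,226) and (333,237). The nest with the plain aluminium block is at (388,213), and the white scraper is at (197,246). The look-alikes are purple (352,286) and (437,224), green (391,284) and black (439,165). Only the grey one stands in the nest. Next I'll measure from enlarged crops.

Run:
```python
from h import *
np.set_printoptions(precision=4,suppress=True)
z=np.load('pics/top0.npz'); im,d=z['im'],z['d']; p=cams.camera_params('top')
C=cloud(p,d)
print('bench z',np.median(C[240:280,230:270,2]), 'noise',C[240:280,230:270,2].std())
a=cv2.resize(im[175:275,275:425],None,fx=5,fy=5,interpolation=cv2.INTER_CUBIC)
b=cv2.resize(im[215:280,170:225],None,fx=5,fy=5,interpolation=cv2.INTER_CUBIC)
cv2.imwrite('pics/crA.png',a[...,::-1]); cv2.imwrite('pics/crB.png',b[...,::-1])
# plate region: height 15-25 mm
def comp(m,name):
    n,l,s,c=cv2.connectedComponentsWithStats(m.astype(np.uint8))
    for i in range(1,n):
        if s[i,4]>20: print(name,s[i],c[i], 'zmed',np.median(C[...,2][l==i]),'xy',C[l==i][:,:2].mean(0))
roi=np.zeros((400,640),bool); roi[170:280,160:440]=1
comp(roi&(C[...,2]>0.013)&(C[...,2]<0.026),'plate')
comp(roi&(C[...,2]>0.038)&(C[...,2]<0.075),'mid')
comp(roi&(C[...,2]>0.08),'hi')
```

```text
bench z -0.0003322420383968794 noise 0.08667003968140476
plate [192 170  12  27  48] [200.5833 185.8125] zmed 0.018515671244143883 xy [0.6293 0.3198]
plate [170 176  15  17  40] [173.6   181.025] zmed 0.019051387986506296 xy [0.6402 0.3889]
plate [185 177  10  17  31] [187.6452 182.8065] zmed 0.018998895785881098 xy [0.6364 0.3531]
plate [ 290  187  122   77 4825] [353.4004 224.3677] zmed 0.019704354769235266 xy [ 0.5392 -0.0667]
plate [283 204   6  16  24] [284.5    210.3333] zmed 0.015291280188763912 xy [0.5714 0.106 ]
plate [428 218   6  17  27] [428.8889 227.4444] zmed 0.017236223381804194 xy [ 0.5353 -0.2541]
mid [394 188   7   8  38] [397.2368 191.6842] zmed 0.04817259411224406 xy [ 0.618  -0.1718]
mid [368 204  41  26 505] [386.6178 218.0693] zmed 0.04658342174268859 xy [ 0.5518 -0.1455]
mid [430 215  10  18 155] [434.8    223.3097] zmed 0.06752311346086426 xy [ 0.5386 -0.2585]
mid [187 232  16  27 328] [194.0427 244.7652] zmed 0.060918110726088326 xy [0.4754 0.3155]
mid [434 253   6  22  82] [437.3293 265.1585] zmed 0.0505168241686752 xy [ 0.4401 -0.2655]
mid [383 274  13   6  39] [389.2564 277.2821] zmed 0.06958105044393625 xy [ 0.408  -0.1479]
hi [381 206  19  16 235] [390.2766 213.2596] zmed 0.0925171557852349 xy [ 0.5555 -0.148 ]
```

View pics/crA.png

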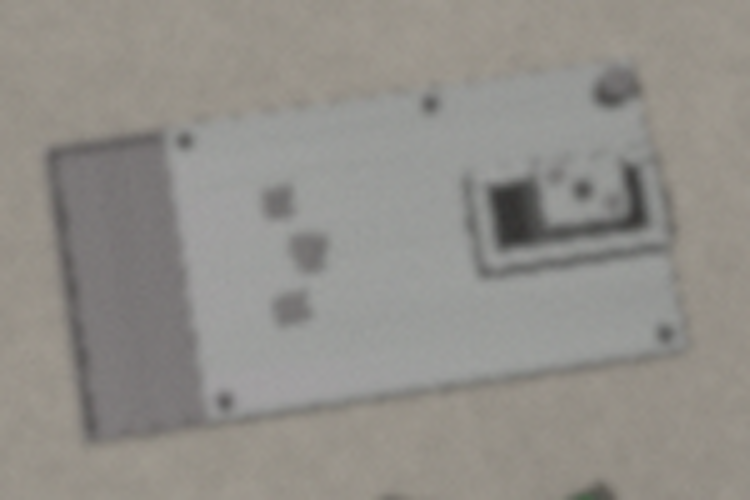

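View pics/crB.png

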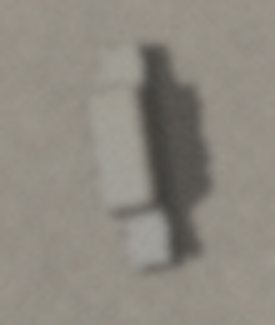

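Run:
```python
from h import *
np.set_printoptions(precision=4,suppress=True)
z=np.load('pics/top0.npz'); im,d=z['im'],z['d']; p=cams.camera_params('top')
C=cloud(p,d)
def crop(x,y): return 275+(x+.5)/5-.5,175+(y+.5)/5-.5
names={'plateTL':(167,130),'plateBL':(205,420),'plateTR':(635,62),'plateBR':(688,350)}
for k,v in names.items(): print(k,ray(p,*crop(*v),0.02))
for k,v in {'trayTL':(48,150),'trayBL':(90,440)}.items(): print(k,ray(p,*crop(*v),0.016))
for v in [(278,202),(309,251),(292,308)]: print('chip',ray(p,*crop(*v),0.026))
def rect(m,n,q=None):
    P=C[m][:,:2]; r=cv2.minAreaRect((P*1000).astype(np.float32)); print(n,len(P),r, cv2.boxPoints(r).round(1).tolist(),'mean',P.mean(0))
Z=C[...,2]; roi=np.zeros((400,640),bool)
roi[180:270,280:420]=1
pm=(roi&(Z>0.0165)&(Z<0.025)).astype(np.uint8)
pm=cv2.morphologyEx(pm,cv2.MORPH_OPEN,np.ones((5,5)))>0; rect(pm,'plate')
rect(roi&(Z>0.085)&(Z<0.0955),'blocktop')
rect(roi&(Z>0.09)&(Z<0.0955),'blocktop')
rect(roi&(Z>0.043)&(Z<0.053)&(C[...,0]<0.60),'nest')
roi[:]=0; roi[220:275,175:215]=1
rect(roi&(Z>0.057)&(Z<0.066),'grip'); rect(roi&(Z>0.02),'scr')
# per-edge scene view
z=np.load('pics/scene0.npz'); ims,ds=z['im'],z['d']; ps=cams.camera_params('scene'); S=cloud(ps,ds)
print('scene')
def rs(x0,x1,y0,y1,r,n):
    m=(S[...,0]>x0)&(S[...,0]<x1)&(S[...,1]>y0)&(S[...,1]<y1)&(S[...,2]>r[0])&(S[...,2]<r[1])
    P=S[m][:,:2]; q=cv2.minAreaRect((P*1000).astype(np.float32)); print(n,len(P),q,cv2.boxPoints(q).round(1).tolist(),'mean',P.mean(0))
rs(.5,.62,-.21,-.09,(.0885,.096),'blocktop')
rs(.41,.56,.25,.38,(.057,.066),'grip')
a=cv2.resize(ims[165:280,205:350],None,fx=5,fy=5,interpolation=cv2.INTER_CUBIC); cv2.imwrite('pics/crS.png',a[...,::-1])
```

```text
plateTL [0.5967 0.0477 0.02  ]
plateBL [0.452  0.0254 0.02  ]
plateTR [ 0.6367 -0.1873  0.02  ]
plateBR [ 0.4915 -0.2118  0.02  ]
trayTL [0.586  0.1073 0.016 ]
trayBL [0.4414 0.0816 0.016 ]
chip [ 0.5602 -0.0085  0.026 ]
chip [ 0.5359 -0.0242  0.026 ]
chip [ 0.5074 -0.0163  0.026 ]
plate 1149 ((545.7006225585938, -74.60192108154297), (148.51918029785156, 230.2119140625), 11.536857604980469) [[449.8999938964844, 23.299999237060547], [496.0, -202.1999969482422], [641.5, -172.5], [595.4000244140625, 53.0]] mean [ 0.5328 -0.0515]
blocktop 188 ((556.7838745117188, -148.58316040039062), (30.885351181030273, 40.76144790649414), 10.384763717651367) [[537.9000244140625, -131.3000030517578], [545.2999877929688, -171.39999389648438], [575.5999755859375, -165.8000030517578], [568.2999877929688, -125.80000305175781]] mean [ 0.5561 -0.1482]
blocktop 163 ((556.34423828125, -148.67987060546875), (29.985546112060547, 40.729705810546875), 10.384763717651367) [[537.9000244140625, -131.39999389648438], [545.2999877929688, -171.39999389648438], [574.7999877929688, -166.0], [567.4000244140625, -125.900001
[... 714 characters left out ...]
.79998779296875, 60.5], [348.1000061035156, 14.399999618530273], [538.0, 332.79998779296875], [460.70001220703125, 378.79998779296875]] mean [0.4711 0.309 ]
scene
blocktop 166 ((556.9384765625, -149.49722290039062), (31.98927879333496, 42.99808120727539), 12.708019256591797) [[536.5999755859375, -132.0], [546.0999755859375, -174.0], [577.2999877929688, -167.0], [567.7999877929688, -125.0]] mean [ 0.5595 -0.1522]
grip 133 ((477.88763427734375, 317.33056640625), (58.764244079589844, 32.129756927490234), 10.218951225280762) [[446.1000061035156, 327.8999938964844], [451.79998779296875, 296.29998779296875], [509.70001220703125, 306.70001220703125], [504.0, 338.3999938964844]] mean [0.4803 0.3137]
```

View pics/crS.png

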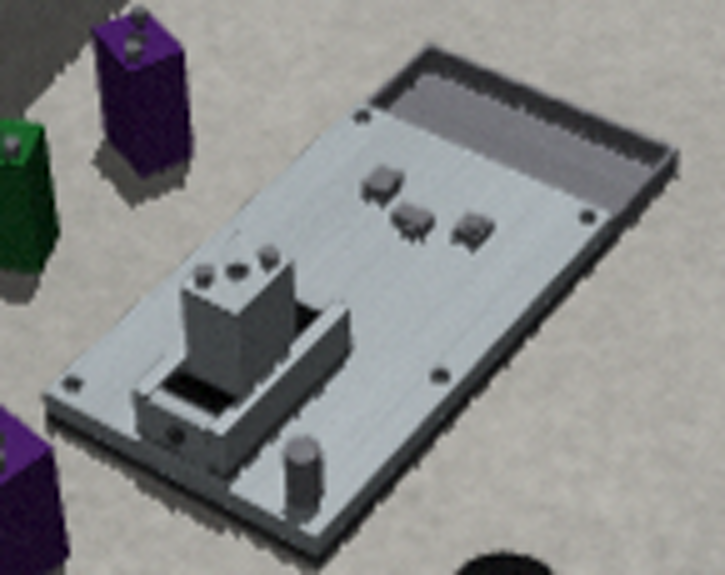

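Findings:
- The fixture has a yaw of about 9.6° and its origin is near (0.544,-0.0755). The nest and block are at about (0.556,-0.149).
- The scraper grip is at about (0.4765,0.3175) with a yaw of about 11°.
- The plain grey block in the nest, with its dowels, is the target. The crop also shows three chips on the plate.

Now I'll travel to above the scraper.

Call:
servo_tool:
  steps:
    - {"claw": 0, "dx": 34, "dy": -20, "dz": 0, "turn": 0}
    - {"claw": 0, "dx": 34, "dy": -20, "dz": 0, "turn": 0}
    - {"claw": 0, "dx": 34, "dy": -20, "dz": 0, "turn": 0}
    - {"claw": 0, "dx": 34, "dy": -20, "dz": 0, "turn": 0}
    - {"claw": 0, "dx": 34, "dy": -20, "dz": 0, "turn": 0}
    - {"claw": 0, "dx": 34, "dy": -20, "dz": 0, "turn": 0}
    - {"claw": 0, "dx": 34, "dy": -20, "dz": 0, "turn": 0}
    - {"claw": 0, "dx": 34, "dy": -20, "dz": 0, "turn": 0}

```text
clock: 0.82
ee_pos: [0.3956, -0.3651, 0.4047]
tool_rot: [-3.108, -0.458, 0.0]
wrist_force: [-0.4, -0.6, -0.5]
gripper_width: 0.0852
```

Call:
servo_tool:
  steps:
    - {"claw": 0, "dx": 34, "dy": -20, "dz": 0, "turn": 0}
    - {"claw": 0, "dx": 34, "dy": -20, "dz": 0, "turn": 0}
    - {"claw": 0, "dx": 34, "dy": -20, "dz": 0, "turn": 0}
    - {"claw": 0, "dx": 34, "dy": -20, "dz": 0, "turn": 0}
    - {"claw": 0, "dx": 10, "dy": -39, "dz": 0, "turn": 0}
    - {"claw": 0, "dx": 10, "dy": -39, "dz": 0, "turn": 0}
    - {"claw": 0, "dx": 10, "dy": -39, "dz": 0, "turn": 0}
    - {"claw": 0, "dx": 10, "dy": -39, "dz": 0, "turn": 0}

```text
clock: 1.48
ee_pos: [0.4947, -0.0881, 0.4045]
tool_rot: [-3.108, -0.458, 0.001]
wrist_force: [1.1, 0.3, -0.4]
gripper_width: 0.0854
```

Call:
servo_tool:
  steps:
    - {"claw": 0, "dx": 10, "dy": -39, "dz": 0, "turn": 0}
    - {"claw": 0, "dx": 10, "dy": -39, "dz": 0, "turn": 0}
    - {"claw": 0, "dx": 10, "dy": -39, "dz": 0, "turn": 0}
    - {"claw": 0, "dx": 10, "dy": -39, "dz": 0, "turn": 0}
    - {"claw": 0, "dx": 10, "dy": -39, "dz": 0, "turn": 0}
    - {"claw": 0, "dx": 10, "dy": -39, "dz": 0, "turn": 0}
    - {"claw": 0, "dx": 10, "dy": -39, "dz": 0, "turn": 0}
    - {"claw": 0, "dx": 0, "dy": 0, "dz": 0, "turn": 0}

```text
clock: 2.15
ee_pos: [0.4824, 0.1969, 0.4046]
tool_rot: [-3.106, -0.465, -0.0]
wrist_force: [0.1, -0.2, -0.5]
gripper_width: 0.0853
```

```bash
cat >> h.py <<'E'
def rect(C,m,n):
    P=C[m][:,:2]; r=cv2.minAreaRect((P*1000).astype(np.float32)); print(n,len(P),'c',np.round(r[0],1),'size',np.round(r[1],1),'ang',round(r[2],2),'zmed',round(float(np.median(C[m][:,2])),4))
def plan(tx,ty,tz=None,yaw=None):
    s=sensors.sense(); R=cv2.Rodrigues(np.array(s['tool_rot'],float))[0]; e=s['ee_pos']
    t=np.array([tx,ty,e[2] if tz is None else tz]); dl=R.T@(t-e)*1000
    y=np.arctan2(R[1,0],R[0,0]); print('clock',s['clock'],'e',np.round(e,4),'yaw',round(y,4),'delta mm',dl.round(1),'turn',None if yaw is None else round(y-yaw,4),'F',np.round(s['wrist_force'],1),'w',round(s['gripper_width'],4))
E
python3 - <<'E'
from h import *
im,d,p=cap('wrist','w1.png'); C=cloud(p,d); np.savez('pics/w1.npz',im=im,d=d)
rect(C,(C[...,2]>.056)&(C[...,2]<.068)&(C[...,1]>.2)&(C[...,1]<.4)&(C[...,0]>.38),'grip')
rect(C,(C[...,2]>.025)&(C[...,2]<.035)&(C[...,1]>.2)&(C[...,1]<.4)&(C[...,0]>.38),'low')
plan(.4765,.3175,.2007,.19)
E
```

```text
grip 1531 c [476.5 318.1] size [60.  26.4] ang 12.19 zmed 0.061
low 1195 c [520.8 318.7] size [195.5  67.8] ang 18.41 zmed 0.0295
clock 2.2 e [0.4827 0.1946 0.4044] yaw 0.2975 delta mm [  30.2 -119.3  203.7] turn 0.1075 F [-0.3 -1.3  0.4] w 0.0858
```

View pics/w1.png

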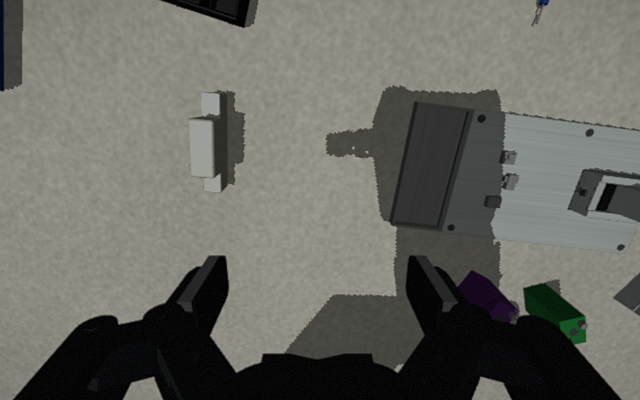

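Call:
servo_tool:
  steps:
    - {"claw": 0, "dx": 10, "dy": -39, "dz": 0, "turn": 0}
    - {"claw": 0, "dx": 10, "dy": -39, "dz": 0, "turn": 0}
    - {"claw": 0, "dx": 10, "dy": -39, "dz": 0, "turn": 0}
    - {"claw": 0, "dx": 0, "dy": 0, "dz": 35, "turn": 0.1}
    - {"claw": 0, "dx": 0, "dy": 0, "dz": 35, "turn": 0}
    - {"claw": 0, "dx": 0, "dy": 0, "dz": 30, "turn": 0}
    - {"claw": 0, "dx": 0, "dy": 0, "dz": 0, "turn": 0}

```text
clock: 2.78
ee_pos: [0.4776, 0.3111, 0.2997]
tool_rot: [3.124, 0.301, -0.013]
wrist_force: [-1.1, 0.8, 0.2]
gripper_width: 0.0853
```

Run:
```python
from h import *
im,d,p=cap('wrist','w2.png'); C=cloud(p,d)
rect(C,(C[...,2]>.057)&(C[...,2]<.066)&(C[...,1]>.2)&(C[...,1]<.4)&(C[...,0]>.38),'grip')
plan(.4765,.3178,.1997,.20)
```

```text
grip 2806 c [476.8 318.5] size [59.8 26. ] ang 12.2 zmed 0.0611
clock 2.8333 e [0.4784 0.3114 0.3026] yaw 0.192 delta mm [-1.000e-01 -6.800e+00  1.029e+02] turn -0.008 F [0.3 0.2 0.8] w 0.0852
```

View pics/w2.png

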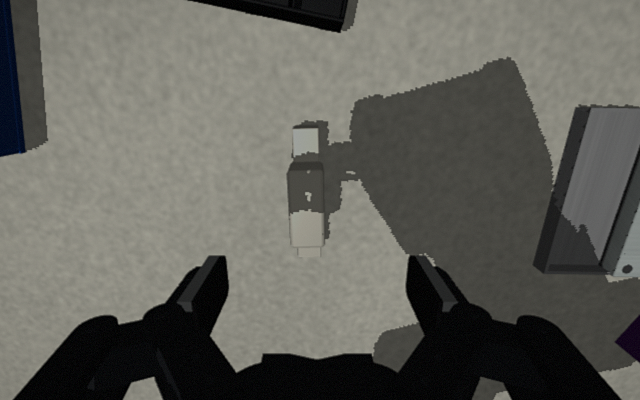

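Call:
servo_tool:
  steps:
    - {"claw": 0, "dx": 0, "dy": -7, "dz": 20, "turn": -0.02}
    - {"claw": 0, "dx": 0, "dy": 0, "dz": 30, "turn": 0}
    - {"claw": 0, "dx": 0, "dy": 0, "dz": 30, "turn": 0}
    - {"claw": 0, "dx": 0, "dy": 0, "dz": 22, "turn": 0}
    - {"claw": 0.5, "dx": 0, "dy": 0, "dz": 0, "turn": 0}
    - {"claw": 0.9, "dx": 0, "dy": 0, "dz": 0, "turn": 0}
    - {"claw": 1, "dx": 0, "dy": 0, "dz": 0, "turn": 0}
    - {"claw": 1, "dx": 0, "dy": 0, "dz": 0, "turn": 0}
  squeeze: 50

```text
clock: 3.5
ee_pos: [0.4775, 0.3192, 0.2049]
tool_rot: [-3.123, -0.333, -0.005]
wrist_force: [0.1, -0.1, -0.8]
gripper_width: 0.0386
```

Call:
servo_tool:
  steps:
    - {"claw": 1, "dx": 0, "dy": 0, "dz": 0, "turn": 0}
    - {"claw": 1, "dx": 0, "dy": 0, "dz": 0, "turn": 0}
    - {"claw": 1, "dx": 0, "dy": 0, "dz": 0, "turn": 0}

```text
clock: 3.75
ee_pos: [0.4773, 0.3193, 0.2046]
tool_rot: [-3.123, -0.334, -0.004]
wrist_force: [-0.9, -1.1, 9.9]
gripper_width: 0.0255
```

Run:
```python
from h import *
plan(.4765,.3178,.30,.168)
im,d,p=cap('wrist','w3.png')
```

```text
clock 3.75 e [0.4773 0.3193 0.2046] yaw 0.2128 delta mm [ -0.8   1.2 -95.4] turn 0.0448 F [-0.9 -1.1  9.9] w 0.0255
```

View pics/w3.png

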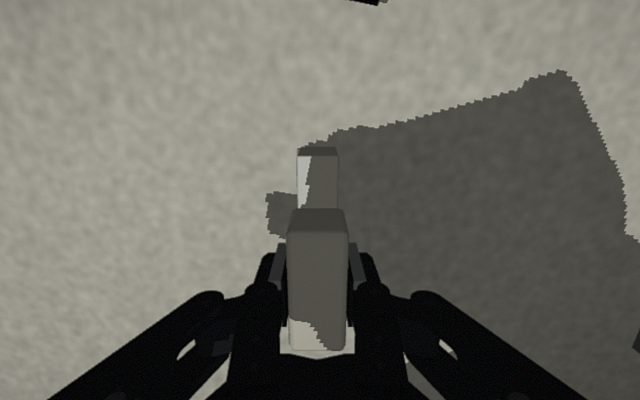

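Call:
servo_tool:
  steps:
    - {"claw": 1, "dx": 0, "dy": 0, "dz": -15, "turn": 0}
    - {"claw": 1, "dx": 0, "dy": 0, "dz": -30, "turn": 0}
    - {"claw": 1, "dx": 0, "dy": 0, "dz": -35, "turn": 0}
    - {"claw": 1, "dx": 0, "dy": 0, "dz": -15, "turn": 0.045}
    - {"claw": 1, "dx": 0, "dy": 20, "dz": 0, "turn": 0}
    - {"claw": 1, "dx": 0, "dy": 38, "dz": 0, "turn": 0}
    - {"claw": 1, "dx": 0, "dy": 38, "dz": 0, "turn": 0}
    - {"claw": 1, "dx": 0, "dy": 38, "dz": 0, "turn": 0}

```text
clock: 4.47
ee_pos: [0.4989, 0.1859, 0.2986]
tool_rot: [-3.13, -0.265, -0.002]
wrist_force: [1.3, 0.3, -1.9]
gripper_width: 0.0252
```

Call:
servo_tool:
  steps:
    - {"claw": 1, "dx": 0, "dy": 38, "dz": 0, "turn": 0}
    - {"claw": 1, "dx": 0, "dy": 38, "dz": 0, "turn": 0}
    - {"claw": 1, "dx": 0, "dy": 38, "dz": 0, "turn": 0}
    - {"claw": 1, "dx": 0, "dy": 38, "dz": 0, "turn": 0}
    - {"claw": 1, "dx": 0, "dy": 38, "dz": 0, "turn": 0}
    - {"claw": 1, "dx": 0, "dy": 38, "dz": 0, "turn": 0}
    - {"claw": 1, "dx": 0, "dy": 18, "dz": 0, "turn": 0}
    - {"claw": 1, "dx": 0, "dy": 0, "dz": 0, "turn": 0}

```text
clock: 5.13
ee_pos: [0.5408, -0.059, 0.2984]
tool_rot: [3.13, 0.257, 0.003]
wrist_force: [-0.2, 0.3, -1.4]
gripper_width: 0.0256
```

Run:
```python
from h import *
plan(.5404,-.0558,.226,.168)
im,d,p=cap('wrist','w4.png'); C=cloud(p,d); np.savez('pics/w4.npz',im=im,d=d)
im,d,p=cap('scene'); a=cv2.resize(im[130:290,190:370],None,fx=4,fy=3.7); cv2.imwrite('pics/s4.png',a[...,::-1])
```

```text
clock 5.1333 e [ 0.5408 -0.059   0.2984] yaw 0.1641 delta mm [ 0.  -3.3 72.4] turn -0.0039 F [-0.2  0.3 -1.4] w 0.0256
```

View pics/w4.png

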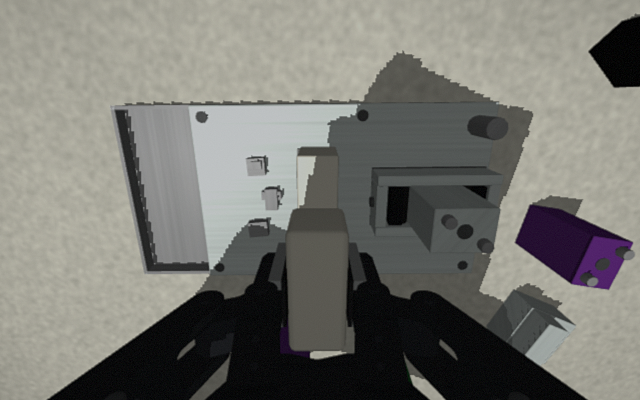

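View pics/s4.png

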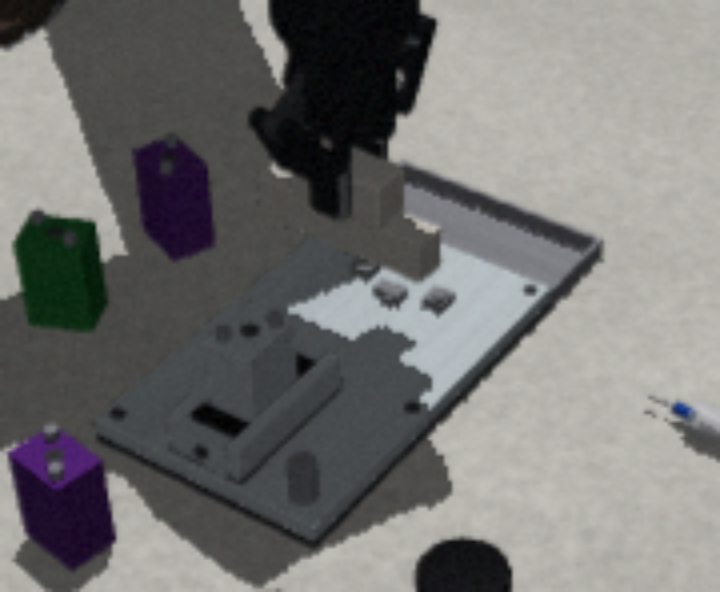

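The scraper is held level at (317,260) in the wrist view. The chips at (257,165), (272,195) and (260,227) lie between it and the tray. I'll check chip and fixture positions from this closer view.

Run:
```python
from h import *
z=np.load('pics/w4.npz'); d=z['d']; p=cams.camera_params('wrist'); C=cloud(p,d)
O=np.array([.5437,-.0755]); th=.168; A=np.array([[np.cos(th),np.sin(th)],[-np.sin(th),np.cos(th)]])
F=(C[...,:2]-O)@A.T*1000; Z=C[...,2]
fl=(abs(F[...,0])<50)&(F[...,1]>35)&(F[...,1]<110)
print('plate z',np.median(Z[fl]))
m=(fl&(Z>.0245)&(Z<.034)).astype(np.uint8); n,l,s,c=cv2.connectedComponentsWithStats(m)
for i in range(1,n):
    if s[i,4]>15: q=F[l==i]; print(c[i].round(),s[i,4],'min',q.min(0).round(1),'max',q.max(0).round(1),'z',np.percentile(Z[l==i],90).round(4))
# nest rect, block top
m=(Z>.085)&(Z<.097)&(abs(F[...,0])<60)&(F[...,1]<-30)&(F[...,1]>-140); rect(C,m,'block')
m=(Z>.045)&(Z<.051)&(abs(F[...,0])<35)&(F[...,1]<-20)&(F[...,1]>-140); rect(C,m,'nest')
m=(Z>.0165)&(Z<.0235)&(abs(F[...,0])<90)&(F[...,1]>40)&(F[...,1]<140); q=F[m]; print('plate edge y',np.percentile(q[:,1],[95,99,99.8]), 'x',np.percentile(q[:,0],[.5,99.5]))
```

```text
plate z 0.17901527743593615
[255. 166.] 316 min [19.8 61.6] max [33.9 76.1] z 0.0292
[271. 198.] 325 min [-9.3 49.7] max [ 9.  65.6] z 0.0279
[257. 229.] 295 min [-33.2  61.5] max [-19.4  78.3] z 0.0279
block 2974 c [ 556.2 -145.2] size [30.6 41.2] ang 10.08 zmed 0.0919
nest 2875 c [ 556.1 -145. ] size [49.4 92.1] ang 10.23 zmed 0.0466
plate edge y [115.19494943 117.99336371 118.78039377] x [-73.61655864  73.48866762]
```

Call:
servo_tool:
  steps:
    - {"claw": 1, "dx": 0, "dy": -4, "dz": 20, "turn": 0}
    - {"claw": 1, "dx": 0, "dy": 0, "dz": 20, "turn": 0}
    - {"claw": 1, "dx": 0, "dy": 0, "dz": 20, "turn": 0}
    - {"claw": 1, "dx": 0, "dy": 0, "dz": 10, "turn": 0}
    - {"claw": 1, "dx": 0, "dy": 0, "dz": 0, "turn": 0}
    - {"claw": 1, "dx": 0, "dy": 0, "dz": 0, "turn": 0}

```text
clock: 5.73
ee_pos: [0.5398, -0.0509, 0.228]
tool_rot: [-3.13, -0.265, 0.001]
wrist_force: [0.1, -0.2, -0.9]
gripper_width: 0.0251
```

Run:
```python
from h import *
plan(.5404,-.0558,.226,.168)
im,d,p=cap('scene'); a=cv2.resize(im[150:290,190:370],None,fx=4,fy=4); cv2.imwrite('pics/s5.png',a[...,::-1])
```

```text
clock 5.7333 e [ 0.5398 -0.0509  0.228 ] yaw 0.1687 delta mm [-0.2  4.9  2. ] turn 0.0007 F [ 0.1 -0.2 -0.9] w 0.0251
```

View pics/s5.png

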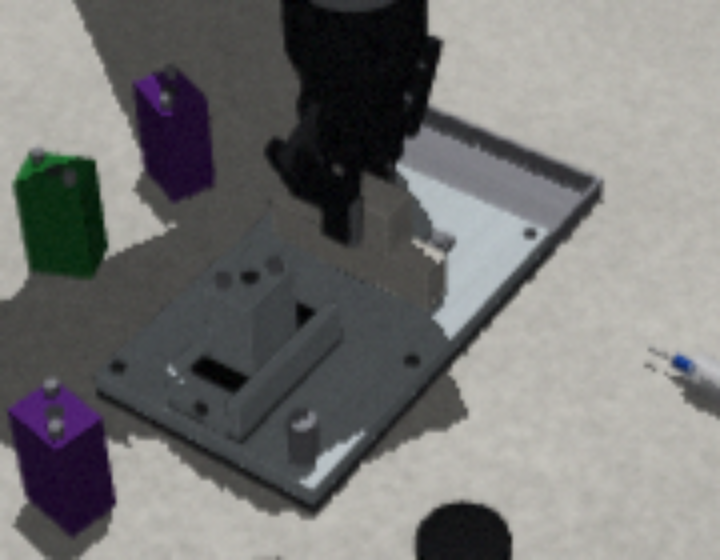

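Call:
servo_tool:
  steps:
    - {"claw": 1, "dx": 0, "dy": 0, "dz": 2, "turn": 0}
    - {"claw": 1, "dx": 0, "dy": -5, "dz": 0, "turn": 0}
    - {"claw": 1, "dx": 0, "dy": -8, "dz": 0, "turn": 0}
    - {"claw": 1, "dx": 0, "dy": -8, "dz": 0, "turn": 0}
    - {"claw": 1, "dx": 0, "dy": -8, "dz": 0, "turn": 0}
    - {"claw": 1, "dx": 0, "dy": -8, "dz": 0, "turn": 0}
    - {"claw": 1, "dx": 0, "dy": -8, "dz": 0, "turn": 0}
    - {"claw": 1, "dx": 0, "dy": -8, "dz": 0, "turn": 0}

```text
clock: 6.45
ee_pos: [0.5307, 0.0017, 0.2257]
tool_rot: [3.13, 0.264, 0.0]
wrist_force: [0.2, 0.5, -1.2]
gripper_width: 0.0253
```

Call:
servo_tool:
  steps:
    - {"claw": 1, "dx": 0, "dy": -8, "dz": 0, "turn": 0}
    - {"claw": 1, "dx": 0, "dy": -7, "dz": 0, "turn": 0}
    - {"claw": 1, "dx": 0, "dy": -7, "dz": 0, "turn": 0}
    - {"claw": 1, "dx": 0, "dy": -7, "dz": 0, "turn": 0}
    - {"claw": 1, "dx": 0, "dy": -7, "dz": 0, "turn": 0}
    - {"claw": 1, "dx": 0, "dy": -6, "dz": 0, "turn": 0}
    - {"claw": 1, "dx": 0, "dy": 0, "dz": 0, "turn": 0}
    - {"claw": 1, "dx": 0, "dy": 0, "dz": 0, "turn": 0}

```text
clock: 7.12
ee_pos: [0.5238, 0.0424, 0.2257]
tool_rot: [3.13, 0.264, -0.0]
wrist_force: [0.2, -1.8, -1.1]
gripper_width: 0.0251
```

Run:
```python
from h import *
plan(.5404,-.0558,.226,.168)
im,d,p=cap('scene'); a=cv2.resize(im[130:290,190:370],None,fx=4,fy=3.7); cv2.imwrite('pics/s6.png',a[...,::-1])
im,d,p=cap('wrist','w6.png')
```

```text
clock 7.1167 e [0.5238 0.0424 0.2257] yaw 0.1685 delta mm [-0.1 99.6 -0.3] turn 0.0005 F [ 0.2 -1.8 -1.1] w 0.0251
```

View pics/s6.png

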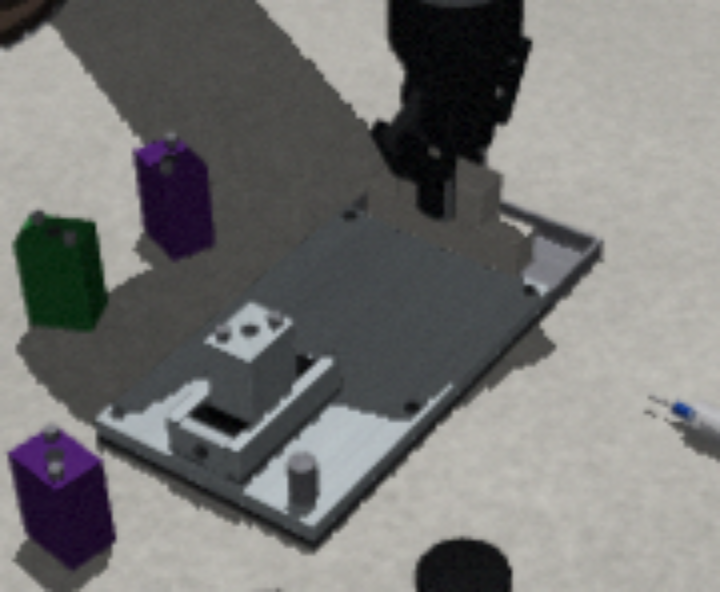

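View pics/w6.png

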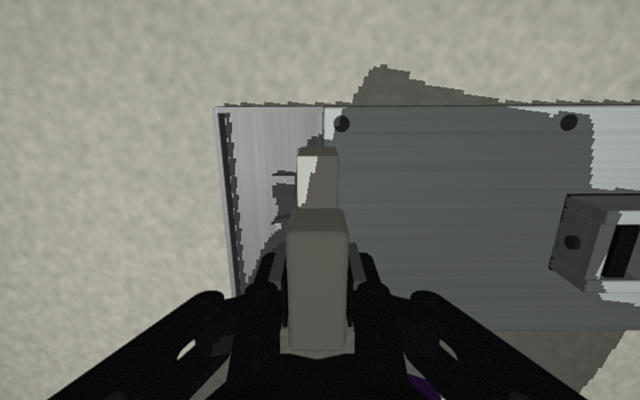

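Call:
servo_tool:
  steps:
    - {"claw": 1, "dx": 0, "dy": 0, "dz": -15, "turn": 0}
    - {"claw": 1, "dx": 0, "dy": 0, "dz": -25, "turn": 0}
    - {"claw": 1, "dx": 0, "dy": 20, "dz": -30, "turn": 0}
    - {"claw": 1, "dx": 0, "dy": 30, "dz": 0, "turn": 0}
    - {"claw": 1, "dx": 0, "dy": 10, "dz": 0, "turn": 0}
    - {"claw": 1, "dx": 0, "dy": 0, "dz": 0, "turn": 0}

```text
clock: 7.72
ee_pos: [0.5341, -0.0192, 0.2959]
tool_rot: [3.13, 0.259, 0.002]
wrist_force: [-0.4, -0.1, -1.1]
gripper_width: 0.0252
```

Run:
```python
from h import *
plan(.4773,.3193,.2985,.2128)
im,d,p=cap('wrist','w7.png'); C=cloud(p,d)
O=np.array([.5437,-.0755]); th=.168; A=np.array([[np.cos(th),np.sin(th)],[-np.sin(th),np.cos(th)]])
F=(C[...,:2]-O)@A.T*1000; Z=C[...,2]
m=((abs(F[...,0])<66)&(F[...,1]>122)&(F[...,1]<172)&(Z>.0075)&(Z<.025)).astype(np.uint8); n,l,s,c=cv2.connectedComponentsWithStats(m)
for i in range(1,n):
    if s[i,4]>15: q=F[l==i]; print(c[i].round(),s[i,4],'min',q.min(0).round(1),'max',q.max(0).round(1),'z',np.percentile(Z[l==i],90).round(4))
im,d,p=cap('scene'); a=cv2.resize(im[150:250,250:370],None,fx=6,fy=6); cv2.imwrite('pics/s7.png',a[...,::-1])
```

```text
clock 7.7167 e [ 0.5341 -0.0192  0.2959] yaw 0.1649 delta mm [  -0.4 -343.2   -2.8] turn -0.0479 F [-0.4 -0.1 -1.1] w 0.0252
[217. 163.] 328 min [ 20.7 132.9] max [ 34.8 147.4] z 0.0131
[220. 197.] 316 min [-12.4 132.9] max [  6.2 150. ] z 0.0111
[221. 221.] 274 min [-31.8 134.2] max [-18.6 150.7] z 0.0111
```

View pics/w7.png

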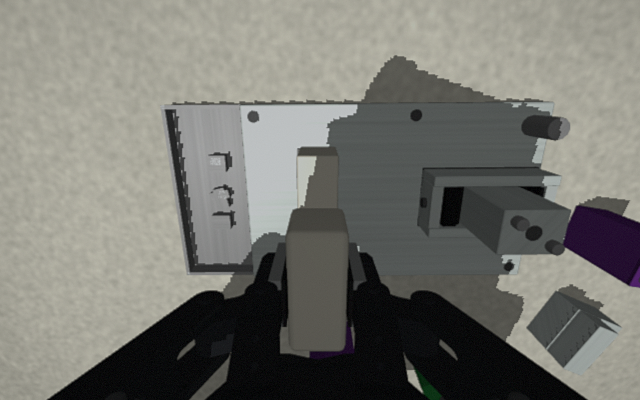

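View pics/s7.png

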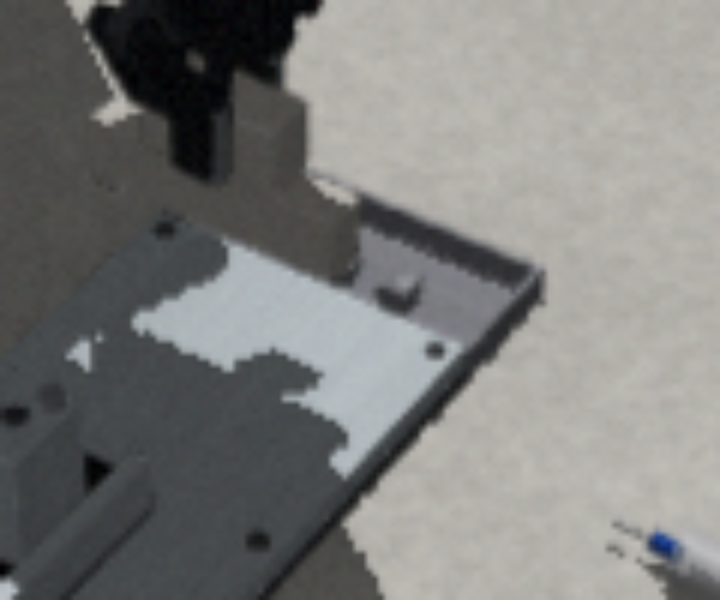

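All three chips are in the tray at (217,163), (220,197) and (221,221), with tops around 12 mm. I'll take the scraper back to where it stood.

Call:
servo_tool:
  steps:
    - {"claw": 1, "dx": 0, "dy": -38, "dz": 0, "turn": 0}
    - {"claw": 1, "dx": 0, "dy": -38, "dz": 0, "turn": 0}
    - {"claw": 1, "dx": 0, "dy": -38, "dz": 0, "turn": 0}
    - {"claw": 1, "dx": 0, "dy": -38, "dz": 0, "turn": 0}
    - {"claw": 1, "dx": 0, "dy": -38, "dz": 0, "turn": 0}
    - {"claw": 1, "dx": 0, "dy": -38, "dz": 0, "turn": 0}
    - {"claw": 1, "dx": 0, "dy": -38, "dz": 0, "turn": 0}
    - {"claw": 1, "dx": 0, "dy": -38, "dz": 0, "turn": 0}

```text
clock: 8.48
ee_pos: [0.4817, 0.2853, 0.295]
tool_rot: [3.13, 0.265, -0.002]
wrist_force: [0.7, -0.8, -2.5]
gripper_width: 0.0252
```

Call:
servo_tool:
  steps:
    - {"claw": 1, "dx": 0, "dy": -30, "dz": 0, "turn": 0}
    - {"claw": 1, "dx": 0, "dy": -8, "dz": 0, "turn": 0}
    - {"claw": 1, "dx": 0, "dy": 0, "dz": 30, "turn": 0}
    - {"claw": 1, "dx": 0, "dy": 0, "dz": 30, "turn": 0}
    - {"claw": 1, "dx": 0, "dy": 0, "dz": 22, "turn": 0}
    - {"claw": 1, "dx": 0, "dy": 0, "dz": 0, "turn": 0}
    - {"claw": 1, "dx": 0, "dy": 0, "dz": 0, "turn": 0}

```text
clock: 9.07
ee_pos: [0.4763, 0.3203, 0.2128]
tool_rot: [3.129, 0.264, -0.004]
wrist_force: [-0.0, 0.6, -1.2]
gripper_width: 0.0249
```

Run:
```python
from h import *
plan(.4773,.3193,.2046,.2128)
```

```text
clock 9.0667 e [0.4763 0.3203 0.2128] yaw 0.1681 delta mm [0.8 1.2 8.2] turn -0.0447 F [-0.   0.6 -1.2] w 0.0249
```

Call:
servo_tool:
  steps:
    - {"claw": 1, "dx": 0, "dy": 0, "dz": 4, "turn": 0}
    - {"claw": 1, "dx": 0, "dy": 0, "dz": 3, "turn": 0}
    - {"claw": 1, "dx": 0, "dy": 0, "dz": 1, "turn": 0}
    - {"claw": 1, "dx": 0, "dy": 0, "dz": 0, "turn": 0}
    - {"claw": 1, "dx": 0, "dy": 0, "dz": 0, "turn": 0}

```text
clock: 9.48
ee_pos: [0.4768, 0.3202, 0.2062]
tool_rot: [-3.13, -0.263, -0.001]
wrist_force: [-0.8, 0.3, -1.0]
gripper_width: 0.0253
```

Call:
servo_tool:
  steps:
    - {"claw": 1, "dx": 0, "dy": 0, "dz": 1, "turn": 0}
    - {"claw": 1, "dx": 0, "dy": 0, "dz": 0.5, "turn": 0}
    - {"claw": 1, "dx": 0, "dy": 0, "dz": 0, "turn": 0}
    - {"claw": 1, "dx": 0, "dy": 0, "dz": 0, "turn": 0}

```text
clock: 9.82
ee_pos: [0.4767, 0.3202, 0.2046]
tool_rot: [-3.13, -0.263, -0.001]
wrist_force: [-1.3, -1.8, 5.1]
gripper_width: 0.025
```

Contact with the bench (5 N), so I'll open and rise.

Call:
servo_tool:
  steps:
    - {"claw": 0.85, "dx": 0, "dy": 0, "dz": 0, "turn": 0}
    - {"claw": 0.6, "dx": 0, "dy": 0, "dz": 0, "turn": 0}
    - {"claw": 0.4, "dx": 0, "dy": 0, "dz": 0, "turn": 0}
    - {"claw": 0.2, "dx": 0, "dy": 0, "dz": 0, "turn": 0}
    - {"claw": 0.2, "dx": 0, "dy": 0, "dz": 0, "turn": 0}
    - {"claw": 0.2, "dx": 0, "dy": 0, "dz": 0, "turn": 0}

```text
clock: 10.32
ee_pos: [0.4767, 0.3202, 0.204]
tool_rot: [3.13, 0.263, -0.0]
wrist_force: [0.3, -0.2, -0.0]
gripper_width: 0.0684
```

Call:
servo_tool:
  steps:
    - {"claw": 0, "dx": 0, "dy": 0, "dz": -20, "turn": 0}
    - {"claw": 0, "dx": 0, "dy": 0, "dz": -40, "turn": 0}
    - {"claw": 0, "dx": 0, "dy": 0, "dz": -40, "turn": 0}
    - {"claw": 0, "dx": 0, "dy": 0, "dz": 0, "turn": 0}

```text
clock: 10.65
ee_pos: [0.4775, 0.3207, 0.3107]
tool_rot: [-3.127, -0.263, -0.014]
wrist_force: [1.2, 1.0, 0.0]
gripper_width: 0.0853
```

Run:
```python
from h import *
im,d,p=cap('wrist','w8.png'); C=cloud(p,d)
rect(C,(C[...,2]>.054)&(C[...,2]<.068)&(C[...,1]>.2)&(C[...,1]<.4)&(C[...,0]>.38),'grip')
plan(.5562,-.147,.34,.172)
```

```text
grip 2544 c [475.8 319.9] size [59.5 26. ] ang 9.73 zmed 0.0611
clock 10.7 e [0.4771 0.3204 0.3078] yaw 0.1679 delta mm [ 1.00e-01  4.74e+02 -3.31e+01] turn -0.0041 F [ 0.1  0.4 -0.5] w 0.0853
```

View pics/w8.png

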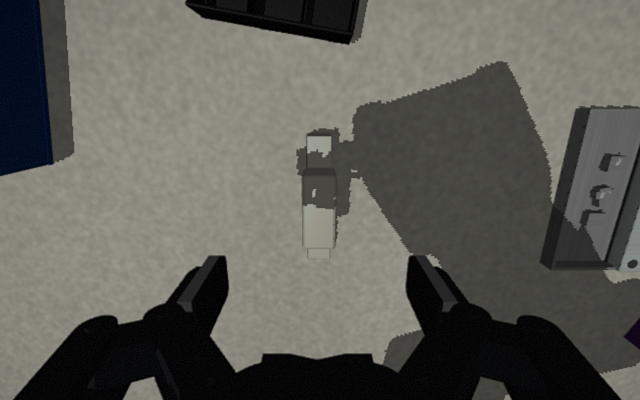

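The scraper stands released at (319,205) in the picture, away from the fixture. The next move is over the nest.

Call:
servo_tool:
  steps:
    - {"claw": 0, "dx": 0, "dy": 30, "dz": -20, "turn": 0}
    - {"claw": 0, "dx": 0, "dy": 38, "dz": -10, "turn": 0}
    - {"claw": 0, "dx": 0, "dy": 40, "dz": 0, "turn": 0}
    - {"claw": 0, "dx": 0, "dy": 40, "dz": 0, "turn": 0}
    - {"claw": 0, "dx": 0, "dy": 40, "dz": 0, "turn": 0}
    - {"claw": 0, "dx": 0, "dy": 40, "dz": 0, "turn": 0}
    - {"claw": 0, "dx": 0, "dy": 40, "dz": 0, "turn": 0}
    - {"claw": 0, "dx": 0, "dy": 40, "dz": 0, "turn": 0}

```text
clock: 11.37
ee_pos: [0.528, 0.0146, 0.3333]
tool_rot: [-3.13, -0.263, 0.002]
wrist_force: [1.4, 0.5, -0.1]
gripper_width: 0.0853
```

Call:
servo_tool:
  steps:
    - {"claw": 0, "dx": 0, "dy": 40, "dz": 0, "turn": 0}
    - {"claw": 0, "dx": 0, "dy": 40, "dz": 0, "turn": 0}
    - {"claw": 0, "dx": 0, "dy": 40, "dz": 0, "turn": 0}
    - {"claw": 0, "dx": 0, "dy": 36, "dz": 0, "turn": 0}
    - {"claw": 0, "dx": 0, "dy": 8, "dz": 0, "turn": 0}
    - {"claw": 0, "dx": 0, "dy": 0, "dz": 0, "turn": 0}
    - {"claw": 0, "dx": 0, "dy": 0, "dz": 0, "turn": 0}

```text
clock: 11.95
ee_pos: [0.5553, -0.145, 0.3332]
tool_rot: [-3.13, -0.262, 0.002]
wrist_force: [0.0, 0.8, 0.2]
gripper_width: 0.0851
```

Run:
```python
from h import *
im,d,p=cap('wrist','w9.png'); C=cloud(p,d); Z=C[...,2]
b=(C[...,0]>.5)&(C[...,0]<.62)&(C[...,1]>-.24)&(C[...,1]<-.08)
rect(C,b&(Z>.088)&(Z<.097),'block'); rect(C,b&(Z>.045)&(Z<.051)&(C[...,1]>-.21)&(C[...,0]<.6),'nest')
plan(.5562,-.147,.23,.172)
```

```text
block 2032 c [ 557.  -148.4] size [30.7 39.9] ang 9.41 zmed 0.0923
nest 2819 c [ 557.  -148.3] size [49.3 92.1] ang 9.62 zmed 0.0467
clock 12.0 e [ 0.5553 -0.1443  0.3335] yaw 0.1681 delta mm [  0.6   2.9 103.5] turn -0.0039 F [ 0.3  0.  -0.2] w 0.0854
```

View pics/w9.png

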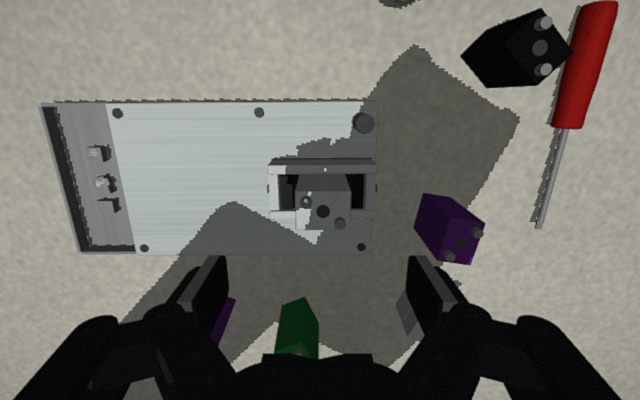

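The block and nest centre is about (0.557,-0.148), at (325,205) in the image: the plain grey block in the nest. Descend around its y faces.

Call:
servo_tool:
  steps:
    - {"claw": 0, "dx": 1, "dy": 4, "dz": 10, "turn": 0}
    - {"claw": 0, "dx": 0, "dy": 0, "dz": 25, "turn": 0}
    - {"claw": 0, "dx": 0, "dy": 0, "dz": 25, "turn": 0}
    - {"claw": 0, "dx": 0, "dy": 0, "dz": 25, "turn": 0}
    - {"claw": 0, "dx": 0, "dy": 0, "dz": 15, "turn": 0}
    - {"claw": 0, "dx": 0, "dy": 0, "dz": 2, "turn": 0}
    - {"claw": 0, "dx": 0, "dy": 0, "dz": 0, "turn": 0}
    - {"claw": 0, "dx": 0, "dy": 0, "dz": 0, "turn": 0}

```text
clock: 12.67
ee_pos: [0.5575, -0.1484, 0.2327]
tool_rot: [3.13, 0.265, 0.001]
wrist_force: [-0.8, -0.7, -0.6]
gripper_width: 0.0855
```

Run:
```python
from h import *
plan(.557,-.1484,.23,.168)
im,d,p=cap('wrist','w10.png')
im,d,p=cap('scene'); a=cv2.resize(im[180:290,190:320],None,fx=5,fy=5); cv2.imwrite('pics/s10.png',a[...,::-1])
```

```text
clock 12.6667 e [ 0.5575 -0.1484  0.2327] yaw 0.1688 delta mm [-0.5 -0.1  2.7] turn 0.0008 F [-0.8 -0.7 -0.6] w 0.0855
```

View pics/s10.png

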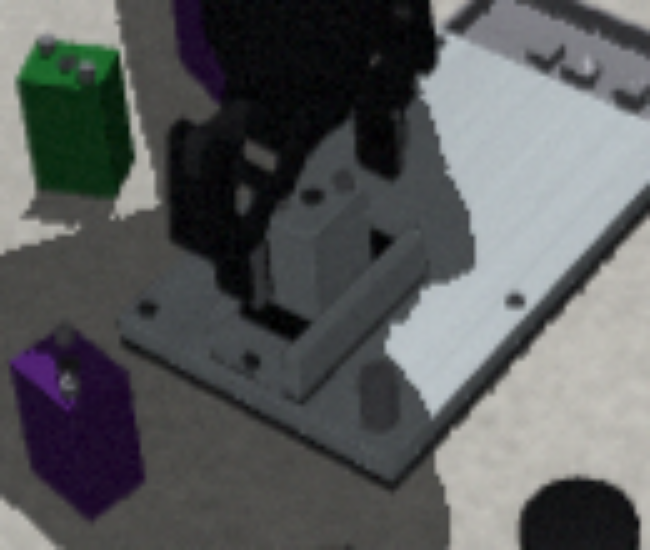

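View pics/w10.png

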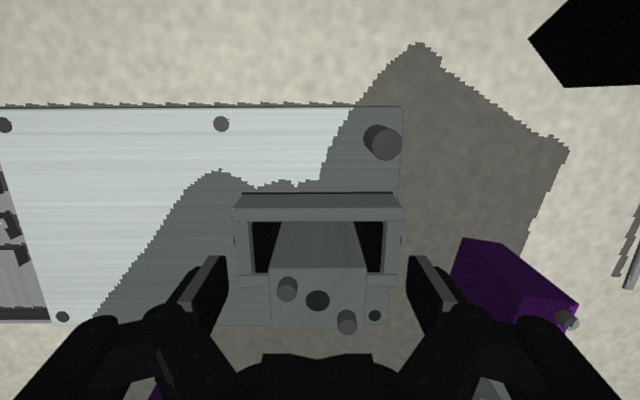

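The block sits centred between the pads (272–366 against 228–410 px). Close.

Call:
servo_tool:
  steps:
    - {"claw": 0.4, "dx": 0, "dy": 0, "dz": 0, "turn": 0}
    - {"claw": 0.7, "dx": 0, "dy": 0, "dz": 0, "turn": 0}
    - {"claw": 1, "dx": 0, "dy": 0, "dz": 0, "turn": 0}
    - {"claw": 1, "dx": 0, "dy": 0, "dz": 0, "turn": 0}
    - {"claw": 1, "dx": 0, "dy": 0, "dz": 0, "turn": 0}
    - {"claw": 1, "dx": 0, "dy": 0, "dz": 0, "turn": 0}
  squeeze: 40

```text
clock: 13.27
ee_pos: [0.5572, -0.149, 0.2327]
tool_rot: [3.13, 0.263, 0.001]
wrist_force: [-0.8, 1.1, 6.5]
gripper_width: 0.0397
```

Call:
servo_tool:
  steps:
    - {"claw": 1, "dx": 0, "dy": -2, "dz": 0, "turn": 0}
    - {"claw": 1, "dx": 0, "dy": -2, "dz": 0, "turn": 0}
    - {"claw": 1, "dx": 0, "dy": 0, "dz": 0, "turn": 0}

```text
clock: 13.52
ee_pos: [0.5567, -0.1463, 0.2327]
tool_rot: [3.127, 0.264, 0.002]
wrist_force: [-2.7, -13.2, 3.5]
gripper_width: 0.0396
```

Run:
```python
from h import *
plan(.557,-.1484,.23,.168); print(sensors.sense()['moment'].round(2))
im,d,p=cap('scene'); a=cv2.resize(im[180:290,190:320],None,fx=5,fy=5); cv2.imwrite('pics/s11.png',a[...,::-1])
```

```text
clock 13.5167 e [ 0.5567 -0.1463  0.2327] yaw 0.1685 delta mm [-0.   2.1  2.7] turn 0.0005 F [ -2.7 -13.2   3.5] w 0.0396
[-2.49  0.46  0.09]
```

View pics/s11.png

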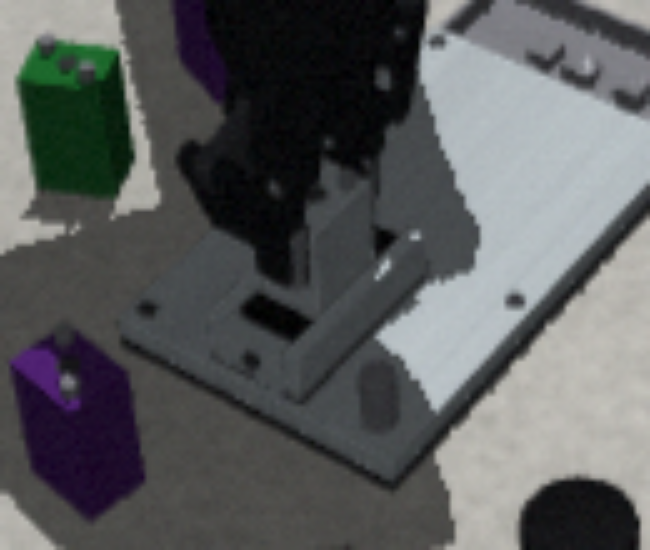

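Call:
servo_tool:
  steps:
    - {"claw": 1, "dx": 0, "dy": -2, "dz": 0, "turn": 0}
    - {"claw": 1, "dx": 0, "dy": -2, "dz": 0, "turn": 0}
    - {"claw": 1, "dx": 0, "dy": -2, "dz": 0, "turn": 0}
    - {"claw": 1, "dx": 0, "dy": 0, "dz": 0, "turn": 0}

```text
clock: 13.9
ee_pos: [0.5561, -0.1427, 0.2333]
tool_rot: [3.123, 0.265, 0.007]
wrist_force: [-4.6, -35.6, 4.2]
gripper_width: 0.0397
```

Run:
```python
from h import *
plan(.557,-.1484,.23,.168); print(sensors.sense()['moment'].round(2))
im,d,p=cap('scene'); a=cv2.resize(im[180:290,190:320],None,fx=5,fy=5); cv2.imwrite('pics/s12.png',a[...,::-1])
im,d,p=cap('wrist','w12.png')
```

```text
clock 13.9 e [ 0.5561 -0.1427  0.2333] yaw 0.1693 delta mm [-0.1  5.8  3.3] turn 0.0013 F [ -4.6 -35.6   4.2] w 0.0397
[-6.77  0.84  0.15]
```

View pics/s12.png

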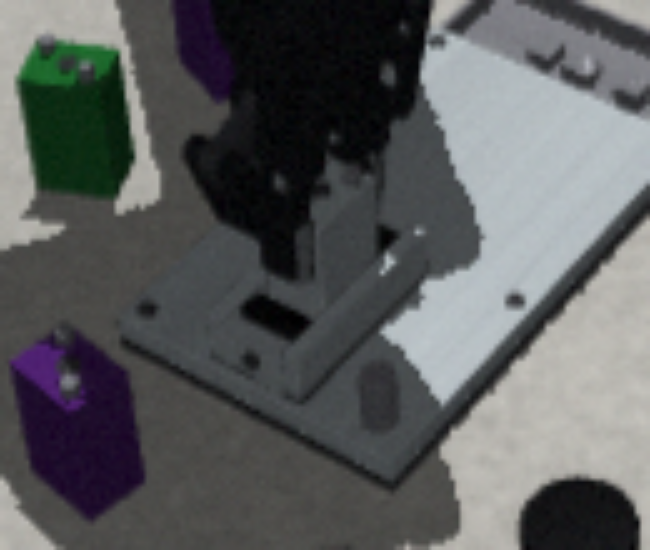

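View pics/w12.png

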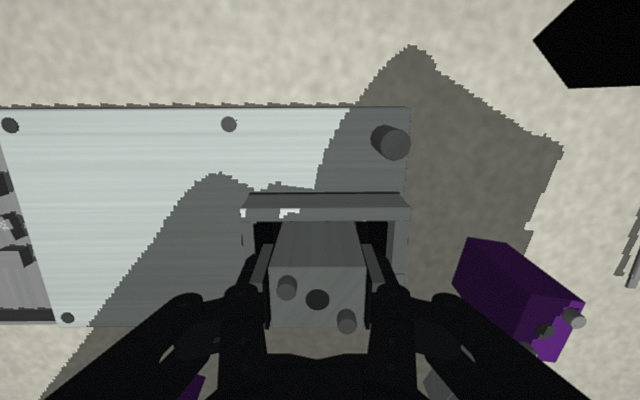

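At this grip the block shifts rather than leans: 36 N of push, with the wrist view showing the top still parallel to the pads. I'll return to centre and regrip lightly near the top, which gives a longer lever and less pad overlap.

Call:
servo_tool:
  steps:
    - {"claw": 1, "dx": 0, "dy": 5, "dz": 0, "turn": 0}
    - {"claw": 1, "dx": 0, "dy": 5, "dz": 0, "turn": 0}
    - {"claw": 0.35, "dx": 0, "dy": 0, "dz": 0, "turn": 0}
    - {"claw": 0.35, "dx": 0, "dy": 0, "dz": 0, "turn": 0}
    - {"claw": 0.35, "dx": 0, "dy": 0, "dz": -6, "turn": 0}
    - {"claw": 0.35, "dx": 0, "dy": 0, "dz": -6, "turn": 0}
    - {"claw": 0.35, "dx": 0, "dy": 0, "dz": 0, "turn": 0}
    - {"claw": 0.35, "dx": 0, "dy": 0, "dz": 0, "turn": 0}
  squeeze: 20

```text
clock: 14.67
ee_pos: [0.5573, -0.1488, 0.2448]
tool_rot: [3.13, 0.264, 0.001]
wrist_force: [-1.2, -0.6, 0.3]
gripper_width: 0.0555
```

Call:
servo_tool:
  steps:
    - {"claw": 1, "dx": 0, "dy": 0, "dz": 0, "turn": 0}
    - {"claw": 1, "dx": 0, "dy": 0, "dz": 0, "turn": 0}
    - {"claw": 1, "dx": 0, "dy": 0, "dz": 0, "turn": 0}
    - {"claw": 1, "dx": 0, "dy": 0, "dz": 0, "turn": 0}
    - {"claw": 1, "dx": 0, "dy": 0, "dz": 0, "turn": 0}

```text
clock: 15.08
ee_pos: [0.5572, -0.149, 0.2443]
tool_rot: [3.13, 0.263, 0.0]
wrist_force: [-1.3, 0.5, 5.5]
gripper_width: 0.0396
```

Call:
servo_tool:
  steps:
    - {"claw": 1, "dx": 0, "dy": -2, "dz": 0, "turn": 0}
    - {"claw": 1, "dx": 0, "dy": -2, "dz": 0, "turn": 0}
    - {"claw": 1, "dx": 0, "dy": -2, "dz": 0, "turn": 0}
    - {"claw": 1, "dx": 0, "dy": 0, "dz": 0, "turn": 0}

```text
clock: 15.42
ee_pos: [0.5566, -0.1449, 0.2449]
tool_rot: [3.126, 0.264, 0.005]
wrist_force: [-1.6, -19.7, 6.3]
gripper_width: 0.0396
```

Run:
```python
from h import *
plan(.557,-.1484,.23,.168); print(sensors.sense()['moment'].round(2))
im,d,p=cap('scene'); a=cv2.resize(im[180:290,190:320],None,fx=5,fy=5); cv2.imwrite('pics/s13.png',a[...,::-1])
im,d,p=cap('wrist','w13.png')
```

```text
clock 15.4167 e [ 0.5566 -0.1449  0.2449] yaw 0.1688 delta mm [-0.3  3.4 15. ] turn 0.0008 F [ -1.6 -19.7   6.3] w 0.0396
[-3.82  0.4   0.1 ]
```

View pics/s13.png

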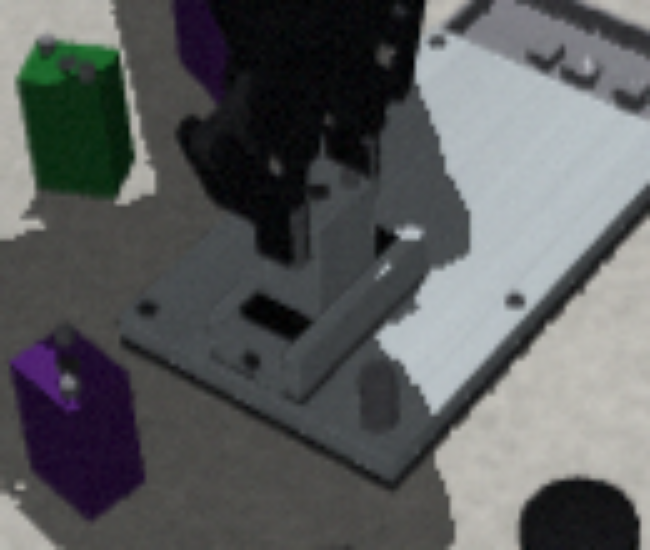

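View pics/w13.png

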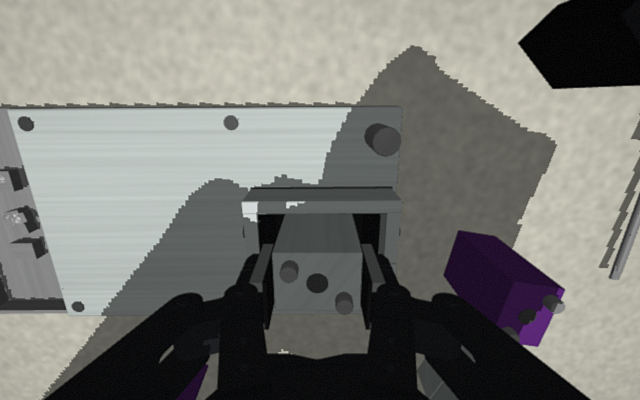

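Call:
servo_tool:
  steps:
    - {"claw": 1, "dx": 0, "dy": -2, "dz": 0, "turn": 0}
    - {"claw": 1, "dx": 0, "dy": -2, "dz": 0, "turn": 0}
    - {"claw": 1, "dx": 0, "dy": -2, "dz": 0, "turn": 0}
    - {"claw": 1, "dx": 0, "dy": 0, "dz": 0, "turn": 0}

```text
clock: 15.85
ee_pos: [0.5562, -0.1407, 0.2463]
tool_rot: [3.121, 0.265, 0.011]
wrist_force: [-3.5, -33.6, 13.8]
gripper_width: 0.0398
```

Run:
```python
from h import *
plan(.557,-.1484,.23,.168); print(sensors.sense()['moment'].round(2))
im,d,p=cap('wrist','w14.png')
```

```text
clock 15.85 e [ 0.5562 -0.1407  0.2463] yaw 0.1693 delta mm [-0.6  7.6 16.3] turn 0.0013 F [ -3.5 -33.6  13.8] w 0.0398
[-6.94  0.61  0.08]
```

View pics/w14.png

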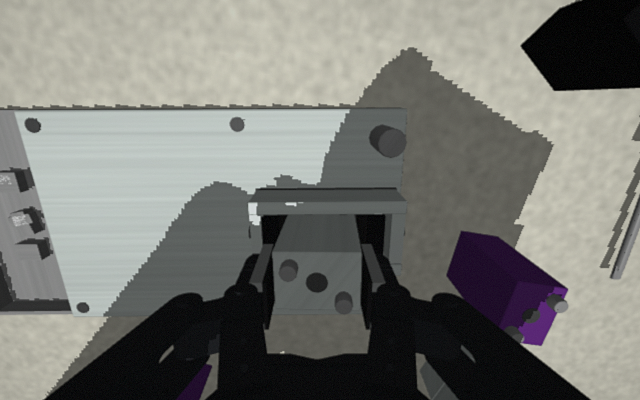

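Still no lean: the pads hold the block square, and arm compliance takes up the motion. Without a tool tilt, rocking needs the pads to act as a pivot, so I'll regrip across the x faces. The block can then swing in y about the pad axis. Release, rise, turn a quarter.

Call:
servo_tool:
  steps:
    - {"claw": 1, "dx": 0, "dy": 6, "dz": 0, "turn": 0}
    - {"claw": 1, "dx": 0, "dy": 6, "dz": 0, "turn": 0}
    - {"claw": 0, "dx": 0, "dy": 0, "dz": 0, "turn": 0}
    - {"claw": 0, "dx": 0, "dy": 0, "dz": 0, "turn": 0}
    - {"claw": 0, "dx": 0, "dy": 0, "dz": 0, "turn": 0}
    - {"claw": 0, "dx": 0, "dy": 0, "dz": -25, "turn": 0}
    - {"claw": 0, "dx": 0, "dy": 0, "dz": -30, "turn": 0}
    - {"claw": 0, "dx": 0, "dy": 0, "dz": 0, "turn": 0}

```text
clock: 16.57
ee_pos: [0.5579, -0.1489, 0.3032]
tool_rot: [3.128, 0.264, 0.008]
wrist_force: [0.7, 0.0, 0.5]
gripper_width: 0.085
```

Call:
servo_tool:
  steps:
    - {"claw": 0, "dx": 0, "dy": 0, "dz": 0, "turn": -0.12}
    - {"claw": 0, "dx": 0, "dy": 0, "dz": 0, "turn": -0.12}
    - {"claw": 0, "dx": 0, "dy": 0, "dz": 0, "turn": -0.12}
    - {"claw": 0, "dx": 0, "dy": 0, "dz": 0, "turn": -0.12}
    - {"claw": 0, "dx": 0, "dy": 0, "dz": 0, "turn": -0.12}
    - {"claw": 0, "dx": 0, "dy": 0, "dz": 0, "turn": -0.12}
    - {"claw": 0, "dx": 0, "dy": 0, "dz": 0, "turn": -0.12}
    - {"claw": 0, "dx": 0, "dy": 0, "dz": 0, "turn": -0.12}

```text
clock: 17.23
ee_pos: [0.5571, -0.1487, 0.2986]
tool_rot: [-2.65, -1.687, 0.001]
wrist_force: [0.3, 0.1, 0.3]
gripper_width: 0.0854
```

Call:
servo_tool:
  steps:
    - {"claw": 0, "dx": 0, "dy": 0, "dz": 0, "turn": -0.12}
    - {"claw": 0, "dx": 0, "dy": 0, "dz": 0, "turn": -0.12}
    - {"claw": 0, "dx": 0, "dy": 0, "dz": 0, "turn": -0.12}
    - {"claw": 0, "dx": 0, "dy": 0, "dz": 0, "turn": -0.12}
    - {"claw": 0, "dx": 0, "dy": 0, "dz": 0, "turn": -0.12}
    - {"claw": 0, "dx": 0, "dy": 0, "dz": 0, "turn": 0}

```text
clock: 17.73
ee_pos: [0.5572, -0.1487, 0.2987]
tool_rot: [-2.033, -2.394, 0.001]
wrist_force: [-0.2, -0.1, 0.6]
gripper_width: 0.0854
```

Run:
```python
from h import *
print(sensors.sense()['joint_pos'].round(3))
im,d,p=cap('wrist','w15.png'); C=cloud(p,d); Z=C[...,2]
b=(C[...,0]>.5)&(C[...,0]<.62)&(C[...,1]>-.24)&(C[...,1]<-.08)
rect(C,b&(Z>.089)&(Z<.097),'block'); rect(C,b&(Z>.045)&(Z<.051)&(C[...,1]>-.21)&(C[...,0]<.6),'nest')
plan(.557,-.1484,.236,.168+np.pi/2)
```

```text
[-0.375  0.551  1.787 -0.     0.804 -0.538]
block 2678 c [ 557.  -147.3] size [29.9 40.5] ang 10.14 zmed 0.0927
nest 3036 c [ 556.4 -148.6] size [49.1 92.3] ang 10.02 zmed 0.0469
clock 17.7833 e [ 0.5572 -0.1487  0.2987] yaw 1.7261 delta mm [ 0.4 -0.1 62.7] turn -0.0127 F [ 0.3  0.2 -0.2] w 0.0854
```

View pics/w15.png

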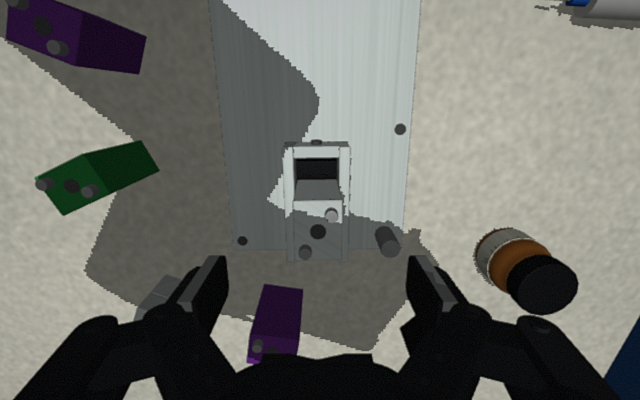

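The block at (317,225) is centred between the pads, and the gauge at (388,240) is below and outside their path. Descend and grip the x faces lightly, then lean towards the tray, which is now tool +x.

Call:
servo_tool:
  steps:
    - {"claw": 0, "dx": 0, "dy": 0, "dz": 20, "turn": -0.012}
    - {"claw": 0, "dx": 0, "dy": 0, "dz": 25, "turn": 0}
    - {"claw": 0, "dx": 0, "dy": 0, "dz": 14, "turn": 0}
    - {"claw": 0, "dx": 0, "dy": 0, "dz": 0, "turn": 0}
    - {"claw": 0.5, "dx": 0, "dy": 0, "dz": 0, "turn": 0}
    - {"claw": 1, "dx": 0, "dy": 0, "dz": 0, "turn": 0}
    - {"claw": 1, "dx": 0, "dy": 0, "dz": 0, "turn": 0}
    - {"claw": 1, "dx": 0, "dy": 0, "dz": 0, "turn": 0}
  squeeze: 25

```text
clock: 18.45
ee_pos: [0.5574, -0.149, 0.2412]
tool_rot: [2.026, 2.399, 0.001]
wrist_force: [-0.3, -0.7, 0.9]
gripper_width: 0.0387
```

Call:
servo_tool:
  steps:
    - {"claw": 1, "dx": 0, "dy": 0, "dz": 0, "turn": 0}
    - {"claw": 1, "dx": 0, "dy": 0, "dz": 0, "turn": 0}
    - {"claw": 1, "dx": 0, "dy": 0, "dz": 0, "turn": 0}
    - {"claw": 1, "dx": 2, "dy": 0, "dz": 0, "turn": 0}
    - {"claw": 1, "dx": 2, "dy": 0, "dz": 0, "turn": 0}
    - {"claw": 1, "dx": 2, "dy": 0, "dz": 0, "turn": 0}
    - {"claw": 1, "dx": 0, "dy": 0, "dz": 0, "turn": 0}

```text
clock: 19.03
ee_pos: [0.5565, -0.1446, 0.2416]
tool_rot: [2.022, 2.398, -0.002]
wrist_force: [-4.0, -14.2, 8.5]
gripper_width: 0.0296
```

Run:
```python
from h import *
plan(.557,-.1484,.236,.168+np.pi/2); print(sensors.sense()['moment'].round(2))
im,d,p=cap('scene'); a=cv2.resize(im[180:290,190:320],None,fx=5,fy=5); cv2.imwrite('pics/s16.png',a[...,::-1])
im,d,p=cap('wrist','w16.png')
```

```text
clock 19.0333 e [ 0.5565 -0.1446  0.2416] yaw 1.7405 delta mm [-3.8 -0.1  5.6] turn 0.0017 F [ -4.  -14.2   8.5] w 0.0296
[-2.85  0.66  0.1 ]
```

View pics/s16.png

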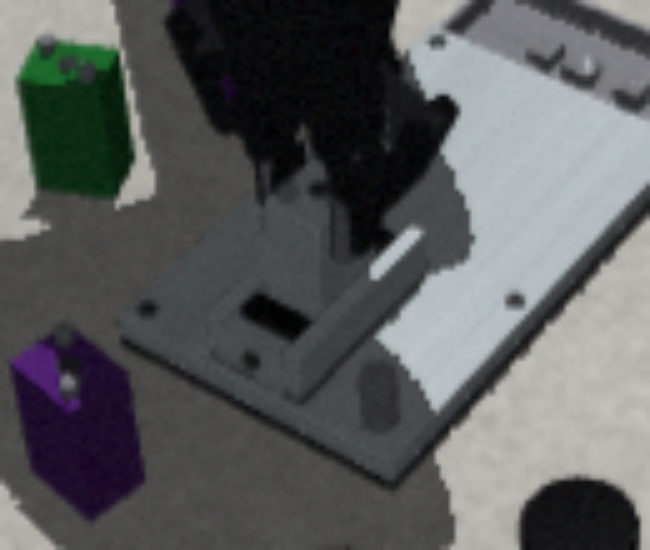

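View pics/w16.png

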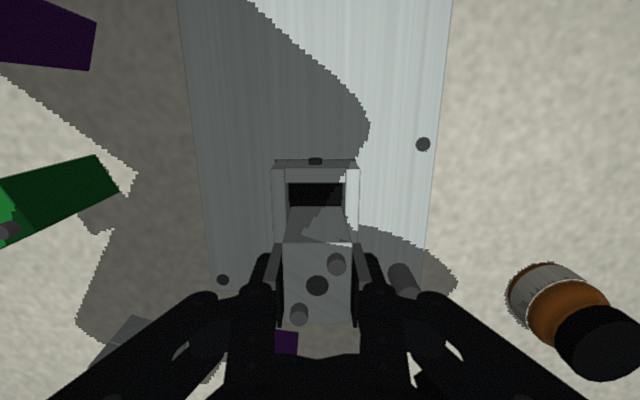

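```bash
cat >> h.py <<'E'
N0=np.array([.5568,-.1484]); TH=.168; AF=np.array([[np.cos(TH),np.sin(TH)],[-np.sin(TH),np.cos(TH)]])
def lean(save=None,zc=.093):
    im,d,p=cap('wrist',save); C=cloud(p,d); F=(C[...,:2]-N0)@AF.T*1000; Z=C[...,2]*1000
    m=(abs(F[...,0])<12)&(abs(F[...,1])<32)&(abs(Z-zc*1000)<12)&(d>0)&(d<.35)
    m[:236]=m[:236]; y,z,x=F[...,1][m],Z[m],F[...,0][m]
    w=np.ones(len(y),bool)
    for _ in range(12):
        k=np.linalg.lstsq(np.c_[x[w],y[w],np.ones(w.sum())],z[w],rcond=None)[0]; r=z-np.c_[x,y,np.ones(len(y))]@k; w=abs(r)<max(1.0,1.5*np.median(abs(r)))
    ty=y[w]; print('top: n',w.sum(),'slope_y',k[1].round(3),'lean(+=tray)',(-np.arctan(k[1])).round(3),'y range',np.percentile(ty,[2,98]).round(1),'z at mid',(np.mean(z[w])).round(1))
E
python3 - <<'E'
from h import *
lean()
E
```

```text
top: n 3441 slope_y -0.049 lean(+=tray) 0.049 y range [-13.8  24.1] z at mid 93.1
```

Call:
servo_tool:
  steps:
    - {"claw": 1, "dx": 2, "dy": 0, "dz": 0, "turn": 0}
    - {"claw": 1, "dx": 2, "dy": 0, "dz": 0, "turn": 0}
    - {"claw": 1, "dx": 2, "dy": 0, "dz": 0, "turn": 0}
    - {"claw": 1, "dx": 0, "dy": 0, "dz": 0, "turn": 0}

```text
clock: 19.52
ee_pos: [0.5555, -0.1391, 0.2422]
tool_rot: [2.021, 2.397, -0.002]
wrist_force: [-5.2, -18.4, 13.9]
gripper_width: 0.0294
```

Run:
```python
from h import *
plan(.557,-.1484,.236,.168+np.pi/2); print(sensors.sense()['moment'].round(2))
lean('w17.png')
```

```text
clock 19.5167 e [ 0.5555 -0.1391  0.2422] yaw 1.7405 delta mm [-9.3 -0.1  6.2] turn 0.0017 F [ -5.2 -18.4  13.9] w 0.0294
[-3.34  1.12  0.16]
top: n 3534 slope_y -0.121 lean(+=tray) 0.121 y range [-9.6 28.3] z at mid 94.0
```

View pics/w17.png

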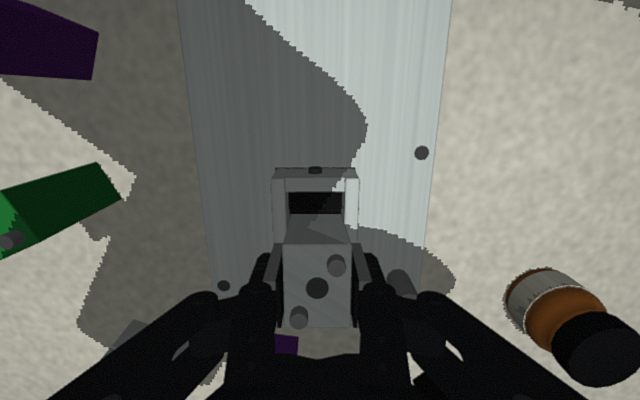

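Leaning 0.12 rad towards the tray. I'll lift a little while leaned, then swing away.

Call:
servo_tool:
  steps:
    - {"claw": 1, "dx": 1, "dy": 0, "dz": -2, "turn": 0}
    - {"claw": 1, "dx": 1, "dy": 0, "dz": -2, "turn": 0}
    - {"claw": 1, "dx": 0, "dy": 0, "dz": -1, "turn": 0}
    - {"claw": 1, "dx": 0, "dy": 0, "dz": 0, "turn": 0}
  squeeze: 35

```text
clock: 19.9
ee_pos: [0.555, -0.1364, 0.244]
tool_rot: [2.026, 2.4, -0.002]
wrist_force: [3.3, -13.1, -21.3]
gripper_width: 0.0291
```

Run:
```python
from h import *
plan(.557,-.1484,.236,.168+np.pi/2); print(sensors.sense()['moment'].round(2))
lean()
```

```text
clock 19.9 e [ 0.555  -0.1364  0.244 ] yaw 1.7395 delta mm [-12.2  -0.    8. ] turn 0.0007 F [  3.3 -13.1 -21.3] w 0.0291
[-2.35 -0.66  0.  ]
top: n 3561 slope_y -0.167 lean(+=tray) 0.165 y range [-6.7 31. ] z at mid 95.1
```

Call:
servo_tool:
  steps:
    - {"claw": 1, "dx": -4, "dy": 0, "dz": 0, "turn": 0}
    - {"claw": 1, "dx": -4, "dy": 0, "dz": 0, "turn": 0}
    - {"claw": 1, "dx": -4, "dy": 0, "dz": 0, "turn": 0}
    - {"claw": 1, "dx": -4, "dy": 0, "dz": 0, "turn": 0}
    - {"claw": 1, "dx": -4, "dy": 0, "dz": 0, "turn": 0}
    - {"claw": 1, "dx": -3, "dy": 0, "dz": 0, "turn": 0}
    - {"claw": 1, "dx": -2, "dy": 0, "dz": 0, "turn": 0}
    - {"claw": 1, "dx": 0, "dy": 0, "dz": 0, "turn": 0}

```text
clock: 20.62
ee_pos: [0.5587, -0.1583, 0.2463]
tool_rot: [-2.025, -2.398, -0.002]
wrist_force: [-3.1, 14.9, 11.9]
gripper_width: 0.0293
```

Run:
```python
from h import *
plan(.557,-.1484,.236,.168+np.pi/2); print(sensors.sense()['moment'].round(2))
lean()
```

```text
clock 20.6167 e [ 0.5587 -0.1583  0.2463] yaw 1.7394 delta mm [10.1 -0.  10.3] turn 0.0006 F [-3.1 14.9 11.9] w 0.0293
[2.78 0.61 0.1 ]
top: n 3343 slope_y 0.082 lean(+=tray) -0.082 y range [-25.6  12.6] z at mid 99.0
```

Away lean is 0.08 rad and the block has walked up about 5 mm. I'll lean further for margin, with some lift.

Call:
servo_tool:
  steps:
    - {"claw": 1, "dx": -2, "dy": 0, "dz": 0, "turn": 0}
    - {"claw": 1, "dx": -2, "dy": 0, "dz": 0, "turn": 0}
    - {"claw": 1, "dx": 0, "dy": 0, "dz": -3, "turn": 0}
    - {"claw": 1, "dx": 0, "dy": 0, "dz": -3, "turn": 0}
    - {"claw": 1, "dx": 0, "dy": 0, "dz": 0, "turn": 0}

```text
clock: 21.08
ee_pos: [0.5591, -0.1623, 0.2493]
tool_rot: [-2.023, -2.397, 0.0]
wrist_force: [3.2, 11.1, -19.2]
gripper_width: 0.0294
```

Run:
```python
from h import *
plan(.557,-.1484,.236,.168+np.pi/2); print(sensors.sense()['moment'].round(2))
lean('w18.png',.098)
im,d,p=cap('scene'); a=cv2.resize(im[180:290,190:320],None,fx=5,fy=5); cv2.imwrite('pics/s18.png',a[...,::-1])
```

```text
clock 21.0833 e [ 0.5591 -0.1623  0.2493] yaw 1.7396 delta mm [14.   0.3 13.4] turn 0.0008 F [  3.2  11.1 -19.2] w 0.0294
[ 1.69 -0.7  -0.02]
top: n 3273 slope_y 0.124 lean(+=tray) -0.124 y range [-28.1   9.5] z at mid 102.4
```

View pics/s18.png

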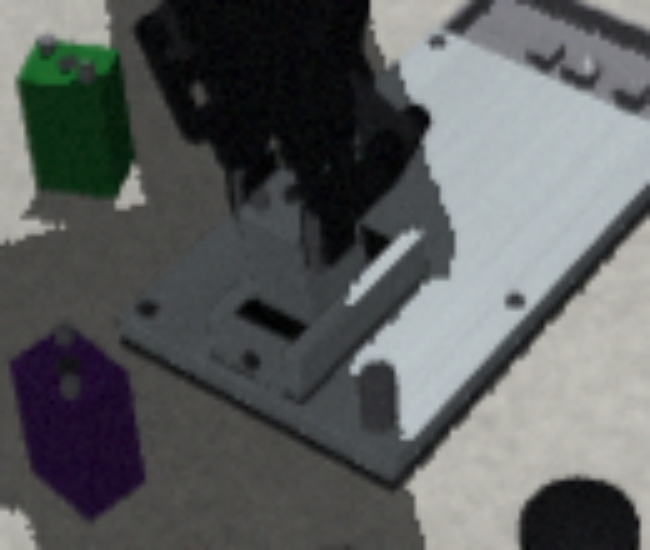

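Lean away is now 0.124 rad, up about 9 mm, and the grip isn't slipping. Swing back to the tray side with lift.

Call:
servo_tool:
  steps:
    - {"claw": 1, "dx": 4, "dy": 0, "dz": 0, "turn": 0}
    - {"claw": 1, "dx": 4, "dy": 0, "dz": 0, "turn": 0}
    - {"claw": 1, "dx": 4, "dy": 0, "dz": 0, "turn": 0}
    - {"claw": 1, "dx": 4, "dy": 0, "dz": 0, "turn": 0}
    - {"claw": 1, "dx": 4, "dy": 0, "dz": 0, "turn": 0}
    - {"claw": 1, "dx": 4, "dy": 0, "dz": -1, "turn": 0}
    - {"claw": 1, "dx": 2, "dy": 0, "dz": -2, "turn": 0}
    - {"claw": 1, "dx": 0, "dy": 0, "dz": 0, "turn": 0}

```text
clock: 21.85
ee_pos: [0.5554, -0.1386, 0.2557]
tool_rot: [2.024, 2.399, -0.0]
wrist_force: [-1.8, -4.5, 2.5]
gripper_width: 0.029
```

Run:
```python
from h import *
plan(.557,-.1484,.236,.168+np.pi/2); print(sensors.sense()['moment'].round(2))
lean('w19.png',.102)
```

```text
clock 21.85 e [ 0.5554 -0.1386  0.2557] yaw 1.74 delta mm [-9.8 -0.1 19.7] turn 0.0012 F [-1.8 -4.5  2.5] w 0.029
[-1.06  0.43  0.04]
top: n 3624 slope_y -0.195 lean(+=tray) 0.192 y range [-7.1 30.3] z at mid 107.3
```

Call:
servo_tool:
  steps:
    - {"claw": 1, "dx": -4, "dy": 0, "dz": 0, "turn": 0}
    - {"claw": 1, "dx": -4, "dy": 0, "dz": 0, "turn": 0}
    - {"claw": 1, "dx": -4, "dy": 0, "dz": 0, "turn": 0}
    - {"claw": 1, "dx": -3, "dy": 0, "dz": 0, "turn": 0}
    - {"claw": 1, "dx": 0, "dy": 0, "dz": 0, "turn": 0}

```text
clock: 22.32
ee_pos: [0.5578, -0.1517, 0.2571]
tool_rot: [-2.027, -2.4, -0.003]
wrist_force: [-6.5, 15.2, 29.0]
gripper_width: 0.0296
```

Run:
```python
from h import *
plan(.557,-.1484,.236,.168+np.pi/2); print(sensors.sense()['moment'].round(2))
lean('w20.png',.107)
```

```text
clock 22.3167 e [ 0.5578 -0.1517  0.2571] yaw 1.739 delta mm [ 3.4 -0.2 21.1] turn 0.0002 F [-6.5 15.2 29. ] w 0.0296
[ 2.55  1.34 -0.09]
top: n 3618 slope_y -0.032 lean(+=tray) 0.032 y range [-18.3  19.8] z at mid 111.1
```

Call:
servo_tool:
  steps:
    - {"claw": 1, "dx": -2, "dy": 0, "dz": -2, "turn": 0}
    - {"claw": 1, "dx": 0, "dy": 0, "dz": -3, "turn": 0}
    - {"claw": 1, "dx": 0, "dy": 0, "dz": -3, "turn": 0}
    - {"claw": 1, "dx": 0, "dy": 0, "dz": 0, "turn": 0}
    - {"claw": 1, "dx": 0, "dy": 0, "dz": 0, "turn": 0}

```text
clock: 22.78
ee_pos: [0.5583, -0.155, 0.2624]
tool_rot: [2.026, 2.4, 0.0]
wrist_force: [-0.0, 0.2, -1.4]
gripper_width: 0.0294
```

Run:
```python
from h import *
plan(.557,-.1484,.236,.168+np.pi/2); print(sensors.sense()['moment'].round(2))
lean('w21.png',.113)
```

```text
clock 22.7833 e [ 0.5583 -0.155   0.2624] yaw 1.7396 delta mm [ 6.7 -0.1 26.4] turn 0.0008 F [-0.   0.2 -1.4] w 0.0294
[-0.    0.02  0.01]
top: n 3620 slope_y -0.025 lean(+=tray) 0.025 y range [-21.4  16.5] z at mid 116.4
```

View pics/w21.png

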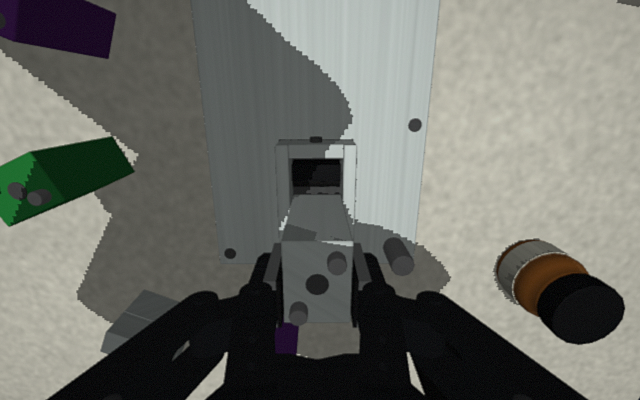

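It is free: the wrist carries only the block's weight, the lean is 0.025 rad and the top is at 116 mm. Lift about 22 mm and centre.

Call:
servo_tool:
  steps:
    - {"claw": 1, "dx": 0, "dy": 0, "dz": -4, "turn": 0}
    - {"claw": 1, "dx": 0, "dy": 0, "dz": -5, "turn": 0}
    - {"claw": 1, "dx": 0, "dy": 0, "dz": -5, "turn": 0}
    - {"claw": 1, "dx": 1, "dy": 0, "dz": -4, "turn": 0}
    - {"claw": 1, "dx": 1, "dy": 0, "dz": -3, "turn": 0}
    - {"claw": 1, "dx": 0, "dy": 0, "dz": -1, "turn": 0}
    - {"claw": 1, "dx": 0, "dy": 0, "dz": 0, "turn": 0}
    - {"claw": 1, "dx": 0, "dy": 0, "dz": 0, "turn": 0}
  squeeze: 45

```text
clock: 23.5
ee_pos: [0.5578, -0.1529, 0.2842]
tool_rot: [2.026, 2.401, -0.0]
wrist_force: [-0.2, -0.2, -2.0]
gripper_width: 0.029
```

Call:
servo_tool:
  steps:
    - {"claw": 1, "dx": 0, "dy": 0, "dz": 0, "turn": 0}
    - {"claw": 1, "dx": 0, "dy": 0, "dz": 0, "turn": 0}
    - {"claw": 1, "dx": 0, "dy": 0, "dz": 0, "turn": 0}
    - {"claw": 1, "dx": 0, "dy": 0, "dz": 0, "turn": 0}

```text
clock: 23.83
ee_pos: [0.5579, -0.1529, 0.284]
tool_rot: [-2.026, -2.401, 0.0]
wrist_force: [0.3, 0.4, -1.8]
gripper_width: 0.0293
```

Run:
```python
from h import *
plan(.557,-.1484,.236,.168+np.pi/2); print(sensors.sense()['moment'].round(2))
lean('w22.png',.138)
im,d,p=cap('scene'); a=cv2.resize(im[100:290,190:400],None,fx=3.5,fy=3.1); cv2.imwrite('pics/s22.png',a[...,::-1])
im,d,p=cap('top','t22.png'); C=cloud(p,d)
rect(C,(C[...,2]>.054)&(C[...,2]<.068)&(C[...,1]>.26)&(C[...,1]<.37)&(C[...,0]>.42)&(C[...,0]<.54),'scraper')
F=(C[...,:2]-np.array([.5437,-.0755]))@AF.T*1000; Z=C[...,2]
m=((abs(F[...,0])<66)&(F[...,1]>120)&(F[...,1]<172)&(Z>.0075)&(Z<.025)).astype(np.uint8); n,l,s,c=cv2.connectedComponentsWithStats(m)
for i in range(1,n):
    if s[i,4]>6: q=F[l==i]; print(c[i].round(),s[i,4],'mean',q.mean(0).round(1))
```

```text
clock 23.8333 e [ 0.5579 -0.1529  0.284 ] yaw 1.7398 delta mm [ 4.6 -0.1 48. ] turn 0.001 F [ 0.3  0.4 -1.8] w 0.0293
[-0.01 -0.09 -0.  ]
top: n 3605 slope_y -0.022 lean(+=tray) 0.022 y range [-19.3  18.6] z at mid 138.1
scraper 285 c [474.8 319.2] size [60.2 27. ] ang 10.15 zmed 0.061
[300. 220.] 33 mean [ 27.2 140.6]
```

View pics/s22.png

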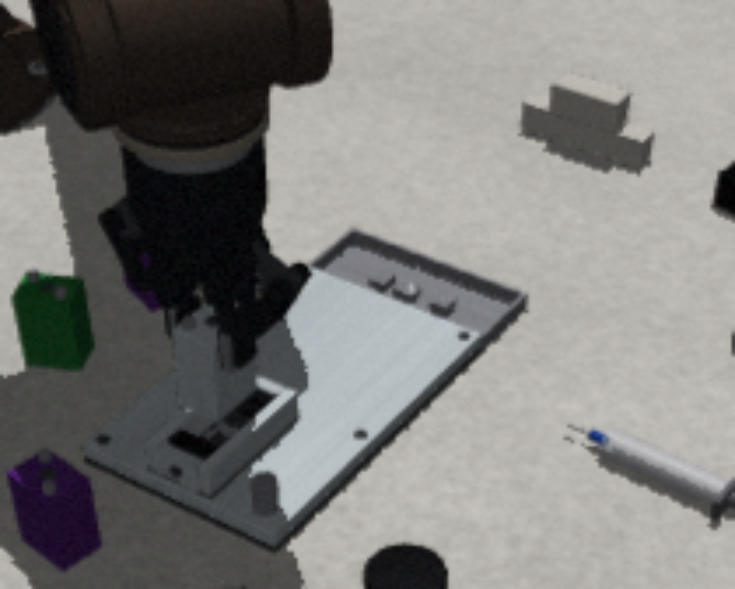

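View pics/t22.png

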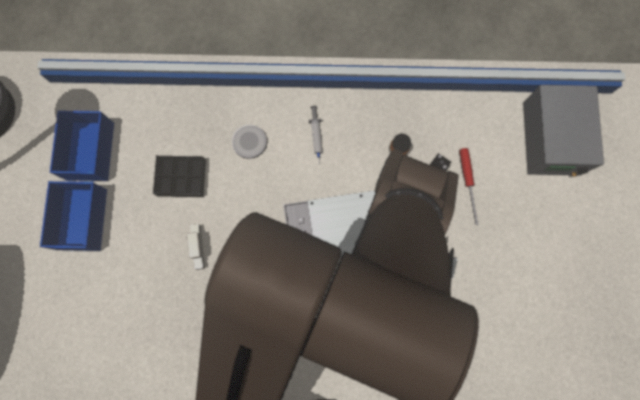

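The block is held upright with its foot about 20 mm above the nest mouth. Three chips are in the tray at (382,283), (406,291) and (443,306) in the crop, and the scraper stands on the bench. Hand in.

Run:
```python
from station import job
print(job.finish_job())
```

```text
the job is handed in; nothing more can be done
None
```

I carried out every step and handed the job in at about 24 s on the robot's clock; it reported no verdict. The block is held above its nest, the chips are in the tray and the scraper is back on the bench.

- **Chips and scraper:** I swept all three chips into the tray in one pass, then stood the scraper back where it started and released it.
- **Grip, different from the brief:** Gripped across the 40 mm (y) faces, as your description says, the block only shifted and never leaned. Those two tries pushed it sideways with up to about 36 N. I re-gripped it across the 30 mm (x) faces so the pads could act as a pivot.
- **Rocking:** It leaned 0.165 rad towards the tray, then 0.124 rad away, with the foot still in the nest. It then leaned 0.19 rad towards the tray again and came free on the swing back.

**Last checks:**

| Check | Reading |
|---|---|
| Block lean | about 0.02 rad |
| Foot height above the bench | about 68 mm, or 20 mm above the nest mouth |
| Wrist force | about the block's own weight, so it touches nothing on the fixture |
| Chips | all three visible in the tray in the scene picture; the arm blocked the top camera, which measured only one |
| Scraper | standing on the bench, clear of the fixture |
| Bystanders | those in view looked unmoved, but I didn't measure them |

The top and wrist cameras disagreed by up to 3.5 mm on positions. I used the wrist camera for the grips.

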